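# Load and lock the brake-pad curing clamp

### The job

Get the freshly bonded brake pads ready for curing: slide every pad that lies on the bench fully home into the green clamp, one pad per slot (any slot), flush with the slot mouths, and only then wind the star wheel clockwise until it stops, so that the yellow keeper bar locks the pads in. Put every red adhesive tin away upright in a free cell of the crate, one per cell, and leave the grey can and the other things on the bench as they are.

Things in the scene. Friction and masses are not known exactly. Their poses are not given: they have to be found in the camera images.
- clamp: Green curing clamp, fixed to the bench; place and yaw vary. Pads go in towards its +x; y left, z up. Origin on the bench under the middle slot. Three slots 80 mm apart in y; their mouths, open to -x, lie at x = -75 mm, the back stop at x = +35 mm, so a pad at the stop is flush with the mouth. Steel lips (tops 45.5 mm above the bench) overhang the slots' long edges by 8 mm; open above between them.
- slot0 (a point): Middle of the place of a seated pad on the floor of slot 0 (clamp x -20, y -80 mm), 55 mm in from the mouth, 22 mm above the bench. Axes as clamp. Every slot is 59.5 mm wide and 17.5 mm high under the lips; its sides flare to 66 mm at the mouth, over 12 mm.
- slot1 (a point): The same for slot 1 (clamp y 0). In front of all three mouths lies the yellow keeper bar, clamp x -88.5 to -78.5 mm; its top is 20 mm above the bench when lowered (wheel at 0) and 36 mm when fully raised.
- slot2 (a point): The same for slot 2 (clamp y +80 mm). The keeper's guide posts, 36 mm high, stand at clamp x -96 to -78, y +-123 to +-131 mm.
- hub (a point): Centre of the horizontal star wheel, on its upright axis 55 mm above the bench, at the middle of the spokes' thickness; clamp x -75, y -232 mm. Axes as clamp. Hub radius 18 mm, top 21 mm above this point. A clear plastic hood (top 86 mm above the bench) covers what lies more than 20 mm to +x, 184 mm wide: spokes can be pushed on the -x half only. Below is a bed 22 mm high with a 20 mm radius post.
- red_spoke (a point): End of the wheel's red spoke, 78 mm from the axis. Five equal spokes, 72 degrees apart: round bars 12 mm thick, from the hub to 84 mm; ball ends 20 mm across. One is red, the rest are steel.
- wheel (a joint): Star wheel angle, rad; grows clockwise seen from above. Stops: 0 (keeper lowered) and 3.4 (keeper raised). At angle a the red spoke points to yaw 180 degrees minus a in the clamp frame (at 0: to its -x). It stays where it is left; friction 0.15 N m (2 to 3 N at a spoke). Starts between 0 and 0.4.
- pad0: Brake pad, flat slab 110 mm (own x) by 56 mm (y) by 14 mm thick (z), 250 g nominal: bright steel backing plate 6 mm thick below, dark lining 104 x 54 x 8 mm on it. Lies flat on the bench, plate down. Origin: centre of its underside. Either end may go in first. May be absent.
- pad1: Brake pad, flat slab 110 mm (own x) by 56 mm (y) by 14 mm thick (z), 250 g nominal: bright steel backing plate 6 mm thick below, dark lining 104 x 54 x 8 mm on it. Lies flat on the bench, plate down. Origin: centre of its underside. Either end may go in first. May be absent.
- pad2: Brake pad, flat slab 110 mm (own x) by 56 mm (y) by 14 mm thick (z), 250 g nominal: bright steel backing plate 6 mm thick below, dark lining 104 x 54 x 8 mm on it. Lies flat on the bench, plate down. Origin: centre of its underside. Either end may go in first. May be absent.
- tin0: Red adhesive tin with a paper band, upright cylinder 54 mm across, 72 mm high, 300 g nominal. Origin: centre of its underside. May be absent.
- tin1: Red adhesive tin with a paper band, upright cylinder 54 mm across, 72 mm high, 300 g nominal. Origin: centre of its underside. May be absent.
- tin2: Red adhesive tin with a paper band, upright cylinder 54 mm across, 72 mm high, 300 g nominal. Origin: centre of its underside. May be absent.
- crate: Divided wooden crate, fixed to the bench (place and yaw vary), 166 x 166 mm, walls 35 mm high and 5 mm thick, one divider 5 mm thick and as high as the walls each way: 2 x 2 cells about 75 mm wide; inner floor 5 mm above the bench. Cell centres at x = +-40.2 mm, y = +-40.2 mm in the crate frame; the cell at (+40.2, -40.2) is taken by the grey can, the other three are free at the start. Origin: centre of its underside.
- greycan: Grey can, 52 mm across, 76 mm high with a 12 mm high black spout, already standing in the crate cell at (+40.2, -40.2) mm; it stays there. Origin: centre of its underside.
- wrench: Spanner, 190 mm long, lying on the bench; bystander.
- driver: Screwdriver lying on the bench; bystander.
- boltjar: Glass jar of bolts, 68 mm across, 95 mm high; bystander.
- mug: Blue mug, 78 mm across, 90 mm high; bystander.
Not all that is in view belongs to the job. What is shaped like the tin0 but blue is not meant.

How it is judged:
On the way, in this order (a step that is already met when the one before it is completed fails the run):
1. every pad is fully home in a slot of the clamp while the keeper is still down (wheel below 1 rad) (((x of pad0 in the frame of slot0 between -0.005 and 0.005 m and y of pad0 in the frame of slot0 between -0.004 and 0.004 m and z of pad0 in the frame of slot0 between -0.004 and 0.018 m and angle between the x axis of pad0 and the x axis of slot0, either way round below 0.09 rad and (angle between pad0's own z axis and vertical below 0.15 rad or angle between pad0's own z axis and vertical above 2.99 rad)) or (x of pad0 in the frame of slot1 between -0.005 and 0.005 m and y of pad0 in the frame of slot1 between -0.004 and 0.004 m and z of pad0 in the frame of slot1 between -0.004 and 0.018 m and angle between the x axis of pad0 and the x axis of slot1, either way round below 0.09 rad and (angle between pad0's own z axis and vertical below 0.15 rad or angle between pad0's own z axis and vertical above 2.99 rad)) or (x of pad0 in the frame of slot2 between -0.005 and 0.005 m and y of pad0 in the frame of slot2 between -0.004 and 0.004 m and z of pad0 in the frame of slot2 between -0.004 and 0.018 m and angle between the x axis of pad0 and the x axis of slot2, either way round below 0.09 rad and (angle between pad0's own z axis and vertical below 0.15 rad or angle between pad0's own z axis and vertical above 2.99 rad))) and ((x of pad1 in the frame of slot0 between -0.005 and 0.005 m and y of pad1 in the frame of slot0 between -0.004 and 0.004 m and z of pad1 in the frame of slot0 between -0.004 and 0.018 m and angle between the x axis of pad1 and the x axis of slot0, either way round below 0.09 rad and (angle between pad1's own z axis and vertical below 0.15 rad or angle between pad1's own z axis and vertical above 2.99 rad)) or (x of pad1 in the frame of slot1 between -0.005 and 0.005 m and y of pad1 in the frame of slot1 between -0.004 and 0.004 m and z of pad1 in the frame of slot1 between -0.004 and 0.018 m and angle between the x axis of pad1 and the x axis of slot1, either way round below 0.09 rad and (angle between pad1's own z axis and vertical below 0.15 rad or angle between pad1's own z axis and vertical above 2.99 rad)) or (x of pad1 in the frame of slot2 between -0.005 and 0.005 m and y of pad1 in the frame of slot2 between -0.004 and 0.004 m and z of pad1 in the frame of slot2 between -0.004 and 0.018 m and angle between the x axis of pad1 and the x axis of slot2, either way round below 0.09 rad and (angle between pad1's own z axis and vertical below 0.15 rad or angle between pad1's own z axis and vertical above 2.99 rad))) and ((x of pad2 in the frame of slot0 between -0.005 and 0.005 m and y of pad2 in the frame of slot0 between -0.004 and 0.004 m and z of pad2 in the frame of slot0 between -0.004 and 0.018 m and angle between the x axis of pad2 and the x axis of slot0, either way round below 0.09 rad and (angle between pad2's own z axis and vertical below 0.15 rad or angle between pad2's own z axis and vertical above 2.99 rad)) or (x of pad2 in the frame of slot1 between -0.005 and 0.005 m and y of pad2 in the frame of slot1 between -0.004 and 0.004 m and z of pad2 in the frame of slot1 between -0.004 and 0.018 m and angle between the x axis of pad2 and the x axis of slot1, either way round below 0.09 rad and (angle between pad2's own z axis and vertical below 0.15 rad or angle between pad2's own z axis and vertical above 2.99 rad)) or (x of pad2 in the frame of slot2 between -0.005 and 0.005 m and y of pad2 in the frame of slot2 between -0.004 and 0.004 m and z of pad2 in the frame of slot2 between -0.004 and 0.018 m and angle between the x axis of pad2 and the x axis of slot2, either way round below 0.09 rad and (angle between pad2's own z axis and vertical below 0.15 rad or angle between pad2's own z axis and vertical above 2.99 rad))) and value of joint wheel below 1 rad), for 0.2 s.
2. the star wheel is wound clockwise to its stop (at least 3.2 rad) (value of joint wheel above 3.2 rad), for 0.2 s.
At the end, for the whole second after the job is handed in: Every pad lies in a slot within 5 mm of fully home lengthwise, at rest; the star wheel is at 3.2 rad or more; every red tin stands upright (within 0.15 rad) on the floor of a crate cell of its own; the grey can still stands in the crate (((x of pad0 in the frame of slot0 between -0.005 and 0.005 m and y of pad0 in the frame of slot0 between -0.004 and 0.004 m and z of pad0 in the frame of slot0 between -0.004 and 0.018 m and angle between the x axis of pad0 and the x axis of slot0, either way round below 0.09 rad and (angle between pad0's own z axis and vertical below 0.15 rad or angle between pad0's own z axis and vertical above 2.99 rad)) or (x of pad0 in the frame of slot1 between -0.005 and 0.005 m and y of pad0 in the frame of slot1 between -0.004 and 0.004 m and z of pad0 in the frame of slot1 between -0.004 and 0.018 m and angle between the x axis of pad0 and the x axis of slot1, either way round below 0.09 rad and (angle between pad0's own z axis and vertical below 0.15 rad or angle between pad0's own z axis and vertical above 2.99 rad)) or (x of pad0 in the frame of slot2 between -0.005 and 0.005 m and y of pad0 in the frame of slot2 between -0.004 and 0.004 m and z of pad0 in the frame of slot2 between -0.004 and 0.018 m and angle between the x axis of pad0 and the x axis of slot2, either way round below 0.09 rad and (angle between pad0's own z axis and vertical below 0.15 rad or angle between pad0's own z axis and vertical above 2.99 rad))) and ((x of pad1 in the frame of slot0 between -0.005 and 0.005 m and y of pad1 in the frame of slot0 between -0.004 and 0.004 m and z of pad1 in the frame of slot0 between -0.004 and 0.018 m and angle between the x axis of pad1 and the x axis of slot0, either way round below 0.09 rad and (angle between pad1's own z axis and vertical below 0.15 rad or angle between pad1's own z axis and vertical above 2.99 rad)) or (x of pad1 in the frame of slot1 between -0.005 and 0.005 m and y of pad1 in the frame of slot1 between -0.004 and 0.004 m and z of pad1 in the frame of slot1 between -0.004 and 0.018 m and angle between the x axis of pad1 and the x axis of slot1, either way round below 0.09 rad and (angle between pad1's own z axis and vertical below 0.15 rad or angle between pad1's own z axis and vertical above 2.99 rad)) or (x of pad1 in the frame of slot2 between -0.005 and 0.005 m and y of pad1 in the frame of slot2 between -0.004 and 0.004 m and z of pad1 in the frame of slot2 between -0.004 and 0.018 m and angle between the x axis of pad1 and the x axis of slot2, either way round below 0.09 rad and (angle between pad1's own z axis and vertical below 0.15 rad or angle between pad1's own z axis and vertical above 2.99 rad))) and ((x of pad2 in the frame of slot0 between -0.005 and 0.005 m and y of pad2 in the frame of slot0 between -0.004 and 0.004 m and z of pad2 in the frame of slot0 between -0.004 and 0.018 m and angle between the x axis of pad2 and the x axis of slot0, either way round below 0.09 rad and (angle between pad2's own z axis and vertical below 0.15 rad or angle between pad2's own z axis and vertical above 2.99 rad)) or (x of pad2 in the frame of slot1 between -0.005 and 0.005 m and y of pad2 in the frame of slot1 between -0.004 and 0.004 m and z of pad2 in the frame of slot1 between -0.004 and 0.018 m and angle between the x axis of pad2 and the x axis of slot1, either way round below 0.09 rad and (angle between pad2's own z axis and vertical below 0.15 rad or angle between pad2's own z axis and vertical above 2.99 rad)) or (x of pad2 in the frame of slot2 between -0.005 and 0.005 m and y of pad2 in the frame of slot2 between -0.004 and 0.004 m and z of pad2 in the frame of slot2 between -0.004 and 0.018 m and angle between the x axis of pad2 and the x axis of slot2, either way round below 0.09 rad and (angle between pad2's own z axis and vertical below 0.15 rad or angle between pad2's own z axis and vertical above 2.99 rad))) and linear speed of each of pad0, pad1, pad2, tin0, tin1, tin2, greycan below 0.03 m/s and value of joint wheel above 3.2 rad and x of tin0 in the frame of crate between -0.075 and 0.075 m and y of tin0 in the frame of crate between -0.075 and 0.075 m and z of tin0 in the frame of crate between 0 and 0.012 m and angle between each of tin0, tin1, tin2, greycan's own z axis and vertical below 0.15 rad and x of tin1 in the frame of crate between -0.075 and 0.075 m and y of tin1 in the frame of crate between -0.075 and 0.075 m and z of tin1 in the frame of crate between 0 and 0.012 m and x of tin2 in the frame of crate between -0.075 and 0.075 m and y of tin2 in the frame of crate between -0.075 and 0.075 m and z of tin2 in the frame of crate between 0 and 0.012 m and x of greycan in the frame of crate between -0.075 and 0.075 m and y of greycan in the frame of crate between -0.075 and 0.075 m and z of greycan in the frame of crate between 0 and 0.012 m); the robot touches nothing.
It fails at once if one of the other things (spanner, screwdriver, jar, mug) is pushed or knocked more than 40 mm (distance of any of wrench, driver, boltjar, mug from where it was at the start of the episode above 0.04 m).
It fails at once if the grey can is taken out of the crate (height (world z) of greycan above 0.05 m).
Of pad0, pad1, pad2 only 2 to 3 are there at a start; the rules pass over those that are not, and their reading is None.
Of tin0, tin1, tin2 only 2 to 3 are there at a start; the rules pass over those that are not, and their reading is None.
At some moment in a run one of pad0, pad1, pad2, tin0, tin1, tin2 may be knocked a few centimetres aside while the robot is not near it.
Once in a run the grip may slacken for a moment while it holds something.
It also fails if it takes over 210 s, if anything falls off the work surface, if the arm or the gripper's body presses on something with over 40 N, if the wrist force passes 120 N, or if a joint passes its speed limit or range.

### The arm

A 7-joint arm with a two-finger parallel gripper is mounted at the origin on the work surface. World frame = base frame: x ahead of the robot, y to its left, z up, the work surface at z = 0. Lengths are in m, angles in rad, forces in N, time in s.
With the tool pointing down it reaches from about 0.4 to 0.85 m from the base axis. Payload 4.5 kg.
Tool frame: the origin (TCP) lies between the finger pads; the fingertips stand 19 mm ahead of it and the grasp point (between the pads) is the TCP; z points along the fingers, y is the line along which they close (so a half turn about z gives the same grasp; the last joint's range is limited). The gripper opens to 88 mm and grips with 3 to 60 N. Pads are 18 mm wide; open, the fingers measure 123 mm over their backs; the gripper's body (75 mm by 187 mm) begins 45 mm behind the grasp point.
Start: joints at [1.341, 0.689, -0.195, 1.565, 0.157, 0.902, -0.215], TCP at [0.163, -0.603, 0.258] pointing down, gripper open.
Joint ranges: [-3.01, 3.01], [-0.46, 2.08], [-1.47, 1.51], [0.13, 2.56], [-1, 4.14], [0.04, 2.09], [-2.66, 2.66]. Speed limits (rad/s): [2.57, 2.57, 3.14, 3.14, 3.14, 3.14, 3.14].

### API

Orientations are given as a unit quaternion [w, x, y, z].
In Python, from rig import ctrl, vision gives the robot as it stands.
- The arm moves only by the tool carry_out, never from a script. Its argument "plan" is a list that holds one entry, the list of rows, each a list of 5 numbers: the shift along the world's x, y, z in mm, then the turn about the world's z in rad, then the opening, from -1 (shut) to 1 (fully open). In form: [[[tx, ty, tz, yaw, fingers], ...]]. A call has 1 to 12 rows; each row is the pose to reach, as a shift and turn from the pose commanded when the call began; what a row does not reach only later rows make up. A row lasts 1/12 s, in which the tool goes at most 41.7 mm and 7.16 degrees, less where a joint would pass 70% of its speed; a pose out of reach is approached as far as the arm can. A call with a gripper value outside its range is refused whole. The fingers move at their own pace and stop on an object; "force" is the grip in N (left out, the last holds). Time passes only in rows, so rows that repeat a pose let the fingers close. It gives the time, the measured TCP pose, the force, the opening and the grip force at its end, in the units of the state.
- ctrl.observe(): the state, without advancing time (a new reading comes with each control period).
- vision.capture(name): name is "scene" or "side" or "wrist"; returns (picture, depth): 480x640x3 uint8, red, green, blue; 480x640 float32, m along the optical axis (not along the pixel's ray), 0 where there is no reading.
- vision.get_calibration(name): a dict with "K" (3x3 intrinsics, pixels), "origin" and "rotation" of the camera in the world. Camera axes: x right, y up, looking along -z (the intrinsics and any distortion apply to the point x, -y, -z); pixel columns grow to the right and rows downward; lengths in m; the calibration is good to about 2 mm. A picture is of the moment at which its call begins: read the wrist's pose just before it. get_calibration takes no time and is no camera call; for the wrist camera it gives the pose at the moment of the call.
- ctrl.sign_off(): hands the job in; it is judged then, once.
The state is a dict: "clock": time; "joints": joint angles; "joint_vel": joint speeds; "joint_efforts": joint torques, N m; "tool_pos": TCP position; "ee_rot": TCP orientation; "wrist_force": force on the tool from outside, world axes, zero at the start; "torque": the same for the moment, N m; "grip_width": opening from 0.0 (shut) to 1.0 (fully open); "finger_force": force on a finger pad.
Only numpy, scipy, OpenCV 4.12 (cv2) and the standard library are available. Lean on these libraries where they do the work, as an engineer would, in place of code of your own. Each camera call takes 0.05 s, during which the arm holds its last target. There are 200 camera calls.

## Working session

There is one attempt and no reset: what is moved stays moved. The work goes in short steps, Python scripts to look and compute and a tool call to move; the robot and the scene stay as the last step left them, time stands still between calls to the robot, and variables do not carry over. Pictures are saved under pics/ and viewed, at most 14 in all, crops included, and the job is handed in when it is done.

Besides the shell and the picture viewer there is one more tool, called after "Request:" as name(argument=value, ...), one argument or row to a line, values as JSON. carry_out: Moves the arm, as the interface text tells. Its arguments: {"type":"object","properties":{"plan":{"type":"array"},"force":{"type":"number"}},"required":["plan"]}

```bash
ls; mkdir -p pics; python3 - <<'E'
from rig import ctrl, vision
import cv2, numpy as np
s=ctrl.observe(); print({k:np.round(v,3).tolist() for k,v in s.items()})
for n in ["scene","side"]:
    im,d=vision.capture(n); c=vision.get_calibration(n); print(n,c)
    cv2.imwrite(f"pics/{n}0.png",im[:,:,::-1]); np.savez(f"{n}0.npz",im=im,d=d)
    print((d>0).mean())
E
```

```text
pics
{'clock': 0.0, 'joints': [1.341, 0.69, -0.195, 1.566, 0.157, 0.903, -0.215], 'joint_vel': [-0.0, 0.001, 0.002, 0.0, -0.002, 0.001, -0.002], 'joint_efforts': [-0.0, -52.756, -1.267, -15.343, -0.053, 0.006, 0.0], 'tool_pos': [0.163, -0.603, 0.257], 'ee_rot': [-0.001, 0.991, 0.132, -0.0], 'wrist_force': [-0.175, 0.302, 0.161], 'torque': [0.042, 0.008, 0.05], 'finger_force': 0.0, 'grip_width': 1.002}
scene {'K': array([[516.83674797,   0.        , 317.07539006],
       [  0.        , 516.83674797, 234.47185207],
       [  0.        ,   0.        ,   1.        ]]), 'origin': array([ 1.0611612 , -0.47756808,  1.24264471]), 'rotation': array([0.87713501, 0.24663885, 0.10464653, 0.39856312])}
0.995947265625
side {'K': array([[605.66173958,   0.        , 321.67684548],
       [  0.        , 605.66173958, 232.48696258],
       [  0.        ,   0.        ,   1.        ]]), 'origin': array([ 1.40485894, -0.82047695,  1.0034226 ]), 'rotation': array([0.81758001, 0.40909795, 0.17344676, 0.36622125])}
0.9889680989583334
```

View pics/scene0.png

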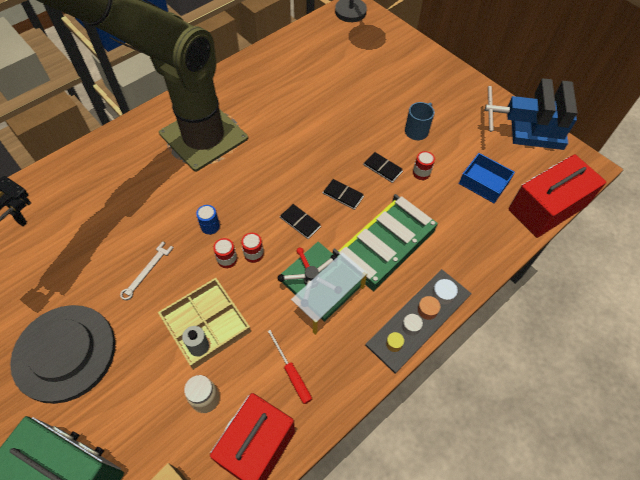

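View pics/side0.png

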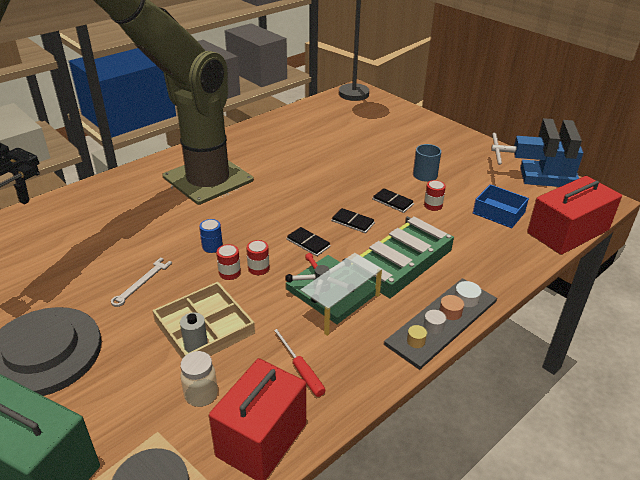

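Scene: three pads at (300,220), (343,194), (383,166); red tins at (225,252), (252,247), (425,164); blue decoy (207,219); crate (204,322); clamp around (390,240), wheel hub (311,272), red spoke toward (302,253).

```bash
cat > h.py <<'E'
import numpy as np, cv2
from scipy.spatial.transform import Rotation as R
from rig import ctrl, vision
def cam(n):
    c=vision.get_calibration(n); q=c["rotation"]
    M=R.from_quat([q[1],q[2],q[3],q[0]]).as_matrix() if np.size(q)==4 else np.array(q)
    return c["K"],np.array(c["origin"]),M
def cloud(d,C):
    K,o,M=C; v,u=np.mgrid[:d.shape[0],:d.shape[1]]
    p=np.stack([(u-K[0,2])/K[0,0]*d,-(v-K[1,2])/K[1,1]*d,-d],-1)
    return p@M.T+o
def plane(uv,z,C):
    K,o,M=C; uv=np.atleast_2d(uv).astype(float)
    r=np.stack([(uv[:,0]-K[0,2])/K[0,0],-(uv[:,1]-K[1,2])/K[1,1],-np.ones(len(uv))],-1)@M.T
    return o+r*((z-o[2])/r[:,2])[:,None]
def proj(p,C):
    K,o,M=C; c=(np.atleast_2d(p)-o)@M
    return np.stack([K[0,0]*c[:,0]/-c[:,2]+K[0,2],-K[1,1]*c[:,1]/-c[:,2]+K[1,2]],-1)
def blobs(m,amin):
    n,l,s,c=cv2.connectedComponentsWithStats(m.astype(np.uint8))
    return [(l==i) for i in range(1,n) if s[i,4]>=amin]
def state():
    s=ctrl.observe(); q=s["ee_rot"]; Rm=R.from_quat([q[1],q[2],q[3],q[0]]).as_matrix()
    return s,Rm
def shot(n,name=None):
    C=cam(n); im,d=vision.capture(n)
    if name: cv2.imwrite(f"pics/{name}.png",im[:,:,::-1])
    return im,d,C
E
python3 - <<'E'
from h import *
for n in ["scene","side"]:
    f=np.load(n+"0.npz"); im,d=f["im"],f["d"]; C=cam(n); P=cloud(d,C)
    hsv=cv2.cvtColor(im,cv2.COLOR_RGB2HSV); H,S,V=[hsv[...,i].astype(int) for i in range(3)]
    ws=(d>0)&(abs(P[...,2])<.15)
    # bench height check
    print(n,"bench z", np.round(np.percentile(P[ws&(abs(P[...,2])<.01)][:,2],[5,50,95]),4))
    dark=(V<60)&ws&(P[...,2]<.03)
    dark=cv2.morphologyEx(dark.astype(np.uint8),cv2.MORPH_CLOSE,np.ones((5,5)))
    for b in blobs(dark,200):
        vs,us=np.where(b); w=plane(np.c_[us,vs],.014,C)[:,:2]
        r=cv2.minAreaRect((w*1000).astype(np.float32))
        if 80<max(r[1])<140: print("pad?",np.round([us.mean(),vs.mean()]),np.round(r[0],1),np.round(r[1],1),round(r[2],1), np.round(np.median(P[b][:,2])*1000,1))
    red=((H<8)|(H>172))&(S>140)&(V>70)&ws
    for b in blobs(red,40):
        p=P[b]; vs,us=np.where(b); print("red",np.round([us.mean(),vs.mean()]),b.sum(),np.round(p.mean(0)*1000),np.round(p[:,2].max()*1000))
    grn=(H>40)&(H<95)&(S>90)&ws&(V>40)
    for b in blobs(grn,300):
        p=P[b]; vs,us=np.where(b); print("grn",np.round([us.mean(),vs.mean()]),b.sum(),np.round(p.mean(0)*1000))
    yel=(H>22)&(H<34)&(S>150)&(V>120)&ws
    for b in blobs(yel,20):
        p=P[b];vs,us=np.where(b); print("yel",np.round([us.mean(),vs.mean()]),b.sum(),np.round(p.mean(0)*1000), np.round([cv2.minAreaRect((p[:,:2]*1000).astype(np.float32))][0],1) if 0 else cv2.minAreaRect((p[:,:2]*1000).astype(np.float32)))
E
```

```text
scene bench z [-0.0051 -0.0003  0.0049]
pad? [352.  14.] [-130.7  761.9] [102.8 109.6] 9.6 14.8
pad? [383. 166.] [464.5 333.8] [101.7  56.7] 9.5 12.8
pad? [343. 193.] [458.1 173.9] [102.9  56. ] 16.9 13.2
pad? [300. 220.] [447.8  18.1] [104.4  54.6] 7.3 13.2
red [425. 162.] 144 [559. 403.  64.] 78.0
red [557. 195.] 3979 [887. 568.  98.] 143.0
red [421. 177.] 41 [566. 393.   8.] 19.0
red [252. 245.] 172 [ 449. -148.   63.] 76.0
red [224. 251.] 175 [ 416. -212.   63.] 78.0
red [302. 257.] 100 [561. -68.  58.] 68.0
red [254. 259.] 41 [ 462. -155.    9.] 19.0
red [298. 383.] 448 [ 795. -283.   22.] 32.0
red [253. 440.] 4122 [ 846. -441.  126.] 150.0
grn [391. 244.] 2072 [675. 151.  28.]
grn [317. 255.] 405 [568. -21.  21.]
grn [ 52. 451.] 1550 [ 607. -753.  148.]
yel [367. 225.] 194 [587. 149.  18.] ((586.8683471679688, 149.81663513183594), (24.72279930114746, 233.96237182617188), 4.816684246063232)
yel [394. 342.] 86 [876. -48.  41.] ((876.8112182617188, -46.53322982788086), (37.86526870727539, 28.393125534057617), 1.1351344585418701)
yel [398. 336.] 23 [875. -29.  42.] ((874.7652587890
[... 170 characters left out ...]
 75.1 22.2
pad? [393. 199.] [466.6 332.4] [106.9  61.9] 9.7 12.7
pad? [353. 219.] [460.8 173. ] [106.2  61.7] 16.7 13.1
pad? [308. 240.] [454.5  17.5] [116.8  59.3] 7.3 12.9
pad? [305. 299.] [ 614.6 -137.8] [134.3  15.5] 4.1 10.3
red [573. 215.] 4564 [896. 558.  84.] 146.0
red [435. 191.] 157 [564. 399.  62.] 76.0
red [433. 207.] 81 [566. 396.   8.] 18.0
red [257. 252.] 220 [ 454. -152.   64.] 76.0
red [228. 257.] 226 [ 420. -216.   63.] 76.0
red [311. 260.] 91 [557. -67.  58.] 66.0
red [258. 271.] 97 [ 460. -156.    8.] 18.0
red [230. 276.] 99 [ 428. -219.    8.] 20.0
red [262. 417.] 8234 [ 859. -446.   95.] 149.0
grn [415. 271.] 517 [728. 130.  22.]
grn [ 69. 457.] 1272 [ 710. -734.   94.]
```

```bash
python3 - <<'E'
from h import *
f=np.load("scene0.npz"); im=f["im"]
a=cv2.resize(im[130:330,260:460],(600,600),interpolation=cv2.INTER_CUBIC)
cv2.imwrite("pics/clampcrop.png",a[:,:,::-1])
E
```

```text
(no output)
```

View pics/clampcrop.png

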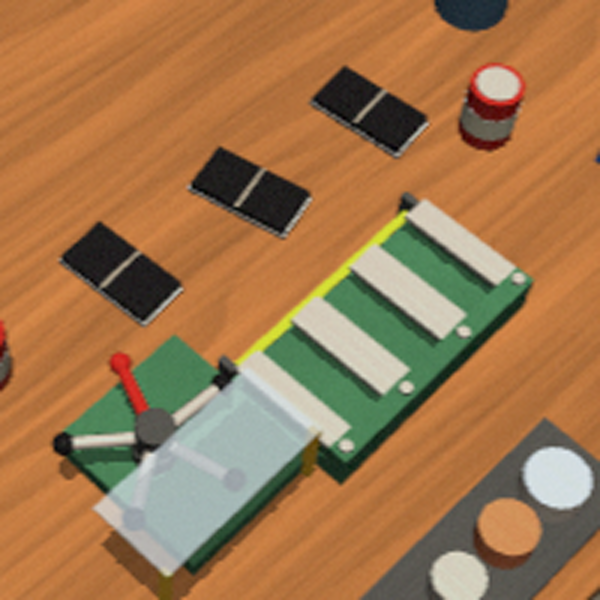

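The crop shows the clamp with four pale lips running towards world +x (crop (465,240) to (290,400)). The keeper lies along its near side, the red spoke points to crop (120,360) and the hub is at (155,428).

```bash
python3 - <<'E'
from h import *
for n in ["scene","side"]:
    f=np.load(n+"0.npz"); im,d=f["im"],f["d"]; C=cam(n); P=cloud(d,C); X,Y,Z=P[...,0],P[...,1],P[...,2]
    hsv=cv2.cvtColor(im,cv2.COLOR_RGB2HSV); H,S,V=[hsv[...,i].astype(int) for i in range(3)]
    m=(S<70)&(V>120)&(Z>.036)&(Z<.055)&(X>.56)&(X<.76)&(Y>0)&(Y<.32)
    for b in blobs(m,80):
        vs,us=np.where(b); w=plane(np.c_[us,vs],.0455,C)[:,:2]*1000
        r=cv2.minAreaRect(w.astype(np.float32)); print(n,"lip",np.round([us.mean(),vs.mean()]),np.round(r[0],1),np.round(r[1],1),round(r[2],2), b.sum())
    for nm,c in dict(t0=(.452,-.150),t1=(.417,-.215),t2=(.561,.400),blue=(.37,-.2)).items():
        b=(Z>.064)&(Z<.085)&(np.hypot(X-c[0],Y-c[1])<.045); vs,us=np.where(b)
        if b.sum()<20: continue
        w=plane(np.c_[us,vs],.072,C)[:,:2]*1000; (x,y),r=cv2.minEnclosingCircle(w.astype(np.float32)); print(n,nm,round(x,1),round(y,1),round(r,1),np.round(w.mean(0)))
    # crate: yellow-wood walls near z .035
    c0=plane([[204,322]],.03,cam("scene"))[0]
    b=(H>18)&(H<40)&(S>60)&(Z>.028)&(Z<.045)&(np.hypot(X-c0[0],Y-c0[1])<.15)
    w=P[b][:,:2]*1000; r=cv2.minAreaRect(w.astype(np.float32)); print(n,"crate",r,b.sum(),c0)
    b=(Z>.068)&(Z<.082)&(np.hypot(X-.59,Y+.08)<.06)&(V<110)
    vs,us=np.where(b); w=plane(np.c_[us,vs],.076,C)[:,:2]*1000
    if b.sum()>10: print(n,"hub",cv2.minEnclosingCircle(w.astype(np.float32)),b.sum())
    for q,h in [((419,121),.09),((200,392),.09)]:
        if n=="scene": print(plane([q],h*.6,C))
    b=(Z>.05)&(Z<.13)&(np.hypot(X-.43,Y-.47)<.09); print("mug",np.round(P[b].min(0),3),np.round(P[b].max(0),3)) if b.any() else 0
E
```

```text
scene lip [414. 211.] [653.2 265.5] [124.4  28.2] 4.21 353
scene lip [397. 227.] [658.4 190.6] [123.   37.9] 4.26 490
scene lip [377. 245.] [664.9 111. ] [123.6  37.9] 4.34 517
scene lip [360. 263.] [668.5  35.1] [125.8  29.5] 4.27 327
scene t0 445.5 -144.1 28.4 [ 445. -144.]
scene t1 411.4 -209.1 28.4 [ 412. -209.]
scene t2 556.6 409.7 30.2 [554. 410.]
scene blue 403.0 -206.6 24.9 [ 400. -206.]
scene crate ((524.76904296875, -359.379638671875), (165.5386199951172, 169.9341583251953), 84.35987091064453) 715 [ 0.52957866 -0.36222619  0.03      ]
scene hub ((616.929443359375, -86.70793151855469), 19.179372787475586) 134
[[0.43178619 0.51822342 0.054     ]]
[[ 0.67253959 -0.4678613   0.054     ]]
mug [0.388 0.483 0.05 ] [0.468 0.559 0.095]
side lip [428. 227.] [652.9 265.4] [124.9  29.8] 4.92 282
side lip [411. 240.] [659.3 190.2] [123.7  36.5] 4.18 387
side lip [392. 254.] [664.5 110. ] [122.6  37.5] 4.2 428
side lip [386. 276.] [710.4  37.6] [46.9 28.2] 3.68 96
side t0 449.1 -145.3 31.7 [ 447. -147.]
side t1 414.6 -211.4 31.5 [ 413. -212.]
side t2 554.6 405.3 31.2 [556. 407.]
side blue 404.2 -209.6 25.6 [ 399. -208.]
side crate ((523.7967529296875, -359.2001037597656), (168.56381225585938, 172.1540069580078), 84.6424331665039) 663 [ 0.52957866 -0.36222619  0.03      ]
side hub ((617.9567260742188, -88.66394805908203), 19.903278350830078) 106
mug [0.387 0.48  0.05 ] [0.471 0.56  0.092]
```

Request:
carry_out(
  plan=[
    [[270,250,0,-0.07,1],[270,250,0,-0.07,1],[270,250,0,-0.07,1],[270,250,0,-0.07,1],[270,250,0,-0.07,1],[270,250,0,-0.07,1],[270,250,0,-0.07,1],[270,250,0,-0.07,1],[270,250,0,-0.07,1],[270,617,-60,-0.14,1],[270,617,-60,-0.14,1],[270,617,-60,-0.14,1]],
  ],
  force=50,
)

```text
clock: 1.1
tool_pos: [0.4329, -0.2281, 0.2371]
ee_rot: [-0.0, 0.998, 0.062, -0.0]
wrist_force: [0.2, 0.7, 0.4]
grip_width: 1.002
finger_force: 0.0
```

Request:
carry_out(
  plan=[
    [[0,290,-60,-0.07,1],[0,290,-60,-0.07,1],[0,290,-60,-0.07,1],[0,290,-60,-0.07,1],[0,290,-60,-0.07,1],[0,290,-60,-0.07,1],[0,290,-60,-0.07,1],[0,290,-60,-0.07,1],[0,290,-60,-0.07,1],[0,290,-60,-0.07,1]],
  ],
)

```text
clock: 1.93
tool_pos: [0.4328, 0.0596, 0.1775]
ee_rot: [0.0, 1.0, 0.027, -0.0]
wrist_force: [0.3, -1.5, 0.2]
grip_width: 1.002
finger_force: 0.0
```

```bash
python3 - <<'E'
from h import *
im,d,C=shot("wrist","w0"); print(C[1],C[2][:,2])
E
```

```text
[0.50311938 0.06296549 0.30413109] [0.27460228 0.01662655 0.96141414]
```

View pics/w0.png

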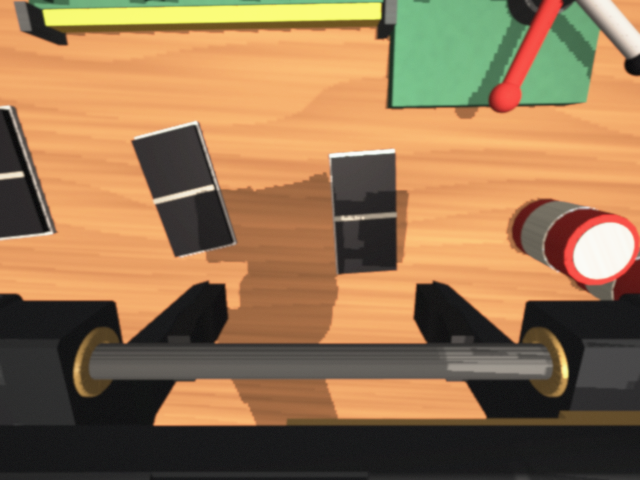

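The wrist view shows pad A at about (365,212), pad B at (185,190) and the edge of pad C at (20,175). The keeper is at the top left, and the red spoke ball is at (505,98).

```bash
cat >> h.py <<'E'
def pads(n,z=.014,vmax=75,name=None):
    im,d,C=shot(n,name); P=cloud(d,C)
    V=im.max(-1); m=((V<vmax)&(d>0)&(P[...,2]>z-.012)&(P[...,2]<z+.008)).astype(np.uint8)
    m=cv2.morphologyEx(m,cv2.MORPH_CLOSE,np.ones((9,9)))
    out=[]
    for b in blobs(m,200):
        c,_=cv2.findContours(b.astype(np.uint8),cv2.RETR_EXTERNAL,cv2.CHAIN_APPROX_NONE)
        w=plane(c[0][:,0,:],z,C)[:,:2]*1000; r=cv2.minAreaRect(w.astype(np.float32))
        (x,y),(a,h),t=r
        if a<h: a,h,t=h,a,t-90
        t=(t+90)%180-90
        if 85<a<125 and 45<h<70: out.append((round(x,1),round(y,1),round(a),round(h),round(t,1)))
    return out
E
python3 - <<'E'
from h import *
print(pads("wrist")); print(pads("scene"))
E
```

```text
[(456.3, 175.7, 102, 54, 16.7), (444.5, 20.7, 101, 52, 7.4)]
[(465.0, 332.9, 102, 59, 9.5), (458.3, 173.1, 103, 58, 16.9), (447.4, 18.3, 105, 58, 8.0)]
```

Request:
carry_out(
  plan=[
    [[-15,-43,-60,0.077,1],[-15,-43,-90,0.077,1],[-15,-43,-120,0.077,1],[-15,-43,-145,0.077,1],[-15,-43,-156,0.077,1],[-15,-43,-156,0.077,1],[-15,-43,-156,0.077,-1],[-15,-43,-156,0.077,-1],[-15,-43,-156,0.077,-1],[-15,-43,-156,0.077,-1],[-15,-43,-156,0.077,-1],[-15,-43,-156,0.077,-1]],
  ],
  force=50,
)

```text
clock: 3.08
tool_pos: [0.4362, 0.0166, 0.036]
ee_rot: [-0.0, 0.998, 0.064, -0.016]
wrist_force: [0.5, 0.8, -0.0]
grip_width: 0.571
finger_force: 0.0
```

```bash
python3 - <<'E'
from h import *
s,Rm=state(); print(np.round(s["joints"],2),s["tool_pos"])
E
```

```text
[-0.11  0.92 -0.05  2.23  1.07  0.04 -2.65] [0.43623438 0.01656483 0.03601335]
```

Request:
carry_out(
  plan=[
    [[20,0,40,0,1],[20,0,40,0,1],[20,0,40,0,1],[20,0,40,0,1],[20,0,40,0,1]],
  ],
)

```text
clock: 3.5
tool_pos: [0.4557, 0.0165, 0.0754]
ee_rot: [-0.0, 0.998, 0.065, -0.016]
wrist_force: [-0.5, 0.0, -0.4]
grip_width: 0.926
finger_force: 0.0
```

Request:
carry_out(
  plan=[
    [[30,0,10,-0.1,1],[30,0,10,-0.1,1],[30,0,10,-0.1,1]],
  ],
)

```text
clock: 3.75
tool_pos: [0.4869, 0.017, 0.0848]
ee_rot: [-0.001, 1.0, 0.015, -0.016]
wrist_force: [-0.1, -1.0, 0.5]
grip_width: 0.992
finger_force: 0.0
```

```bash
python3 - <<'E'
from h import *
s,Rm=state(); print(np.round(s["joints"],2),s["tool_pos"],np.round(s["ee_rot"],3)); print(np.round(Rm,3))
E
```

```text
[ 0.14  0.86 -0.44  2.07  0.85  0.43 -2.51] [0.48693343 0.01699524 0.0847661 ] [-0.001  1.     0.015 -0.016]
[[ 0.999  0.031 -0.031]
 [ 0.031 -1.     0.002]
 [-0.031 -0.003 -1.   ]]
```

Request:
carry_out(
  plan=[
    [[0,0,20,1.45,1],[0,0,20,1.45,1],[0,0,20,1.45,1],[0,0,20,1.45,1],[0,0,20,1.45,1],[0,0,20,1.45,1],[0,0,20,1.45,1],[0,0,20,1.45,1],[0,0,20,1.45,1],[0,0,20,1.45,1],[0,0,20,1.45,1],[0,0,20,1.45,1]],
  ],
)

```text
clock: 4.75
tool_pos: [0.4842, 0.017, 0.104]
ee_rot: [0.009, 0.735, 0.678, -0.015]
wrist_force: [-0.1, -0.1, 0.2]
grip_width: 0.998
finger_force: 0.0
```

Request:
carry_out(
  plan=[
    [[0,0,0,1.45,1],[0,0,0,1.45,1],[0,0,0,1.45,1],[0,0,0,1.45,1],[0,0,0,1.45,1],[0,0,0,1.45,1],[0,0,0,1.45,1],[0,0,0,1.45,1],[0,0,0,1.45,1],[0,0,0,1.45,1],[0,0,0,1.45,1],[0,0,0,1.45,1]],
  ],
)

```text
clock: 5.75
tool_pos: [0.4842, 0.017, 0.1038]
ee_rot: [0.014, 0.1, 0.995, -0.004]
wrist_force: [-0.6, 0.3, -0.4]
grip_width: 1.001
finger_force: 0.0
```

```bash
python3 - <<'E'
from h import *
s,Rm=state(); print(np.round(s["joints"],2),s["tool_pos"],np.degrees(np.arctan2(Rm[1,0],Rm[0,0]))); print(np.round(Rm,3))
print(pads("scene"),pads("wrist"),cam("wrist")[1])
E
```

```text
[ 0.43  0.98 -1.01  2.11  1.27  0.85 -0.02] [0.48416306 0.01701577 0.10379353] 168.48030053808773
[[-0.979  0.2    0.028]
 [ 0.2    0.98  -0.011]
 [-0.029 -0.006 -1.   ]]
[(463.9, 333.7, 101, 59, 7.6), (454.3, 18.3, 91, 58, 8.5)] [(455.8, 175.4, 103, 56, 16.5)] [0.41121836 0.0324074  0.22850736]
```

Request:
carry_out(
  plan=[
    [[-30,0,-20,0.33,1],[-60,0,-30,0.33,1],[-60,0,-40,0.33,1],[-60,0,-40,0.33,1],[-60,0,-40,0.33,1]],
  ],
)

```text
clock: 6.27
tool_pos: [0.4257, 0.0173, 0.0648]
ee_rot: [0.015, -0.059, 0.998, -0.001]
wrist_force: [-0.2, -0.2, 0.3]
grip_width: 0.999
finger_force: 0.0
```

```bash
python3 - <<'E'
from h import *
s,Rm=state(); print(np.round(s["joints"],2),s["tool_pos"],np.degrees(np.arctan2(Rm[1,0],Rm[0,0])),Rm[:,2])
E
```

```text
[ 0.41  1.04 -0.98  2.29  1.53  0.81 -0.02] [0.42570674 0.01734549 0.064767  ] -173.27346555415468 [ 3.07417222e-02  1.84429682e-04 -9.99527345e-01]
```

Request:
carry_out(
  plan=[
    [[-4,-1,-25,0.01,1],[-4,-1,-43,0.01,1],[-4,-1,-43,0.01,1],[-4,-1,-43,0.01,-1],[-4,-1,-43,0.01,-1],[-4,-1,-43,0.01,-1],[-4,-1,-43,0.01,-1],[-4,-1,-43,0.01,-1],[-4,-1,-43,0.01,-1],[-4,-1,-43,0.01,-1],[-4,-1,-43,0.01,-1]],
  ],
  force=55,
)

```text
clock: 7.18
tool_pos: [0.4225, 0.0166, 0.0229]
ee_rot: [0.017, -0.065, 0.998, -0.0]
wrist_force: [0.7, 0.1, 6.8]
grip_width: 0.607
finger_force: 55.0
```

Request:
carry_out(
  plan=[
    [[0,0,30,0,-1],[30,10,37,-0.054,-1],[60,25,37,-0.054,-1],[85,42,37,-0.054,-1],[85,42,37,-0.054,-1],[85,42,37,-0.054,-1]],
  ],
)

```text
clock: 7.68
tool_pos: [0.5081, 0.0589, 0.0592]
ee_rot: [0.017, -0.038, 0.999, -0.001]
wrist_force: [-0.8, -0.3, -2.5]
grip_width: 0.608
finger_force: 55.0
```

```bash
python3 - <<'E'
from h import *
s,Rm=state(); print(np.round(s["joints"],2),s["tool_pos"],np.degrees(np.arctan2(Rm[1,0],Rm[0,0])))
im,d,C=shot("wrist","w1"); P=cloud(d,C)
E
```

```text
[ 0.33  1.07 -0.95  2.04  1.35  0.83  0.16] [0.50808947 0.05887264 0.05919312] -175.69533665235244
```

View pics/w1.png

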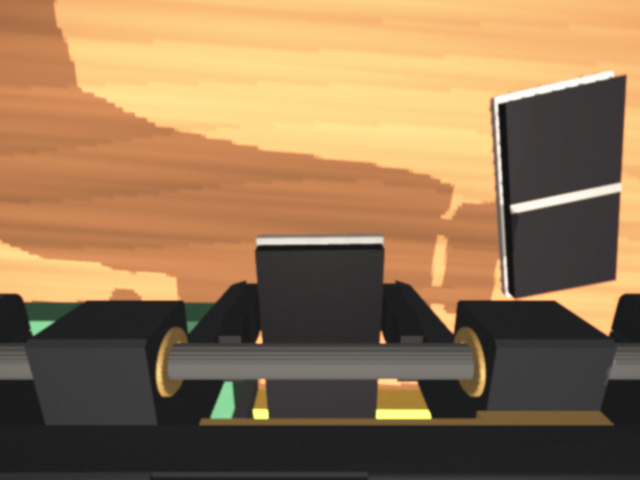

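The pad is held squarely between the fingers (rear edge at row 240, columns 258–383), with the keeper below it and pad B at (560,185). Next I'll check its pitch and lateral alignment against the clamp.

```bash
cat >> h.py <<'E'
YAW=np.radians(4.3); O=np.array([.6747,.1513]); AX=np.array([np.cos(YAW),np.sin(YAW)]); AY=np.array([-AX[1],AX[0]])
def toclamp(p): p=np.asarray(p); return np.stack([(p[...,:2]-O)@AX,(p[...,:2]-O)@AY],-1)*1000
def held(n,rear):  # dark lining of a pad in/before the clamp, in clamp mm; plane fit
    im,d,C=shot(n); P=cloud(d,C); c=toclamp(P); V=im.max(-1); Z=P[...,2]
    m=(V<60)&(d>0)&(Z>.022)&(Z<.085)&rear(c)
    for b in blobs(m,60):
        q=c[b]; z=Z[b]*1000; A=np.c_[q,np.ones(len(q))]; k=np.linalg.lstsq(A,z,rcond=None)[0]
        print(n,b.sum(),"x",np.round(np.percentile(q[:,0],[2,98])),"y",np.round(np.percentile(q[:,1],[2,98]),1),"z",round(np.median(z),1),"slopes",np.round(k[:2],3))
E
python3 - <<'E'
from h import *
im,d,C=shot("wrist"); P=cloud(d,C)
p=P[252:330,270:370].reshape(-1,3); p=p[(p[:,2]>.03)&(p[:,2]<.08)]; c=toclamp(p); z=p[:,2]*1000
k=np.linalg.lstsq(np.c_[c,np.ones(len(c))],z,rcond=None)[0]; print("plane",k,len(p),np.median(z), c.min(0),c.max(0))
for n in ["scene","side"]: held(n,lambda c:(c[...,0]>-170)&(c[...,0]<-70)&(abs(c[...,1]+80)<50))
# tcp in clamp frame
s,_=state(); print(toclamp(s["tool_pos"]))
# lip re-measure with this cam not possible
E
```

```text
plane [-2.09826173e-02 -2.78053359e-03  4.56351487e+01] 7772 49.724062449210585 [-203.08329887 -104.20906548] [-164.7049926   -59.61691918]
scene 470 x [-168. -100.] y [-121.2  -47.2] z 48.5 slopes [-0.096  0.053]
side 508 x [-169.  -98.] y [-125.4  -44. ] z 48.4 slopes [-0.207  0.005]
[-175.64793666  -81.46015459]
```

```bash
python3 - <<'E'
from h import *
for n in ["scene","side"]:
    im,d,C=shot(n); V=im.max(-1); P=cloud(d,C); v,u=np.mgrid[:480,:640]
    c=toclamp(plane(np.c_[u.ravel(),v.ravel()],.0475,C)).reshape(480,640,2)
    for x in [-145,-135,-125,-115,-105]:
        m=(abs(c[...,0]-x)<3)&(abs(c[...,1]+80)<45)&(V<65)&(P[...,2]>.035)
        y=c[m][:,1]; print(n,x,m.sum(),np.round([y.min(),y.max(),(y.min()+y.max())/2],1) if m.any() else 0)
E
```

```text
scene -145 39 [-111.5  -56.6  -84. ]
scene -135 39 [-110.7  -57.4  -84.1]
scene -125 39 [-109.5  -56.4  -83. ]
scene -115 38 [-110.3  -57.7  -84. ]
scene -105 39 [-111.   -56.7  -83.8]
side -145 34 [-114.1  -55.7  -84.9]
side -135 34 [-113.5  -55.3  -84.4]
side -125 32 [-112.4  -56.2  -84.3]
side -115 33 [-113.1  -55.3  -84.2]
side -105 35 [-113.8  -56.2  -85. ]
```

Request:
carry_out(
  plan=[
    [[0,4,-9,0,-1],[0,4,-9,0,-1],[10,5,-9,0,-1],[20,5.6,-9,0,-1],[30,6.3,-9,0,-1],[40,7.1,-9,0,-1],[50,7.8,-9,0,-1],[50,7.8,-9,0,-1]],
  ],
)

```text
clock: 8.65
tool_pos: [0.5329, 0.0645, 0.0465]
ee_rot: [-0.006, -0.042, 0.999, -0.004]
wrist_force: [-48.2, -4.4, 20.6]
grip_width: 0.602
finger_force: 55.1
```

Request:
carry_out(
  plan=[
    [[-32,-2,5,0,-1],[-32,-2,5,0,-1],[-32,-2,5,0,-1],[-32,-2,5,0,-1]],
  ],
)

```text
clock: 8.98
tool_pos: [0.5262, 0.064, 0.0552]
ee_rot: [0.017, -0.038, 0.999, -0.001]
wrist_force: [-0.3, 0.5, -2.5]
grip_width: 0.596
finger_force: 55.3
```

```bash
cat > pose.py <<'E'
from h import *
def heldpose(w=True):
    s,Rm=state(); t=np.array(s["tool_pos"]); print("tcp",np.round(t*1000,1),"yaw",round(np.degrees(np.arctan2(Rm[1,0],Rm[0,0])),2),"zax",np.round(Rm[:,2],3),"j",np.round(s["joints"],2),"clamp(robot)",np.round(toclamp(t-[-.0027,.0025,0]),1),"F",np.round(s["wrist_force"],1))
    im,d,C=shot("wrist"); P=cloud(d,C); V=im.max(-1)
    m=np.zeros(d.shape,bool); m[200:330,265:375]=1; m&=(V<60)&(P[...,2]>.025)&(P[...,2]<.09)
    q=(P[m]-t); ax=np.array([-Rm[0,0],-Rm[1,0]]); a=q[:,:2]@ax*1000; b=q[:,:2]@np.array([-ax[1],ax[0]])*1000
    k=np.linalg.lstsq(np.c_[a,b,np.ones(len(a))],P[m][:,2]*1000,rcond=None)[0]
    print("lining plane slope fwd/lat",np.round(k[:2],3),"z at tcp",round(k[2],1),"rear edge rel tcp",round(np.percentile(a,1),1),"bottom z at front",round(k[2]-14+k[0]*(110+np.percentile(a,1)-3),1))
def edge(z=.0475,yc=-80,xs=(-145,-135,-125,-115,-105),half=45):
    for n in ["scene","side"]:
        im,d,C=shot(n); V=im.max(-1); P=cloud(d,C); v,u=np.mgrid[:480,:640]
        c=toclamp(plane(np.c_[u.ravel(),v.ravel()],z,C)).reshape(480,640,2)
        for x in xs:
            m=(abs(c[...,0]-x)<3)&(abs(c[...,1]-yc)<half)&(V<65)&(P[...,2]>z-.012)
            y=c[m][:,1]; print(n,x,m.sum(),np.round([y.min(),y.max(),(y.min()+y.max())/2],1) if m.any() else 0)
E
python3 - <<'E'
from pose import *
heldpose(); edge(.040,xs=(-135,-120,-105,-95))
im,d,C=shot("scene"); a=cv2.resize(im[180:290,270:420],(750,550),interpolation=cv2.INTER_CUBIC); cv2.imwrite("pics/c2.png",a[:,:,::-1])
E
```

```text
tcp [526.2  64.   55.2] yaw -175.67 zax [ 0.034 -0.001 -0.999] j [ 0.32  1.09 -0.95  1.99  1.32  0.85  0.21] clamp(robot) [-152.1  -78.6] F [-0.3  0.5 -2.5]
lining plane slope fwd/lat [-0.285 -0.002] z at tcp 41.4 rear edge rel tcp -41.7 bottom z at front 8.8
scene -135 38 [-109.2  -54.1  -81.7]
scene -120 34 [-106.5  -57.8  -82.1]
scene -105 12 [-109.9  -61.5  -85.7]
scene -95 3 [-92.4 -77.4 -84.9]
side -135 30 [-110.7  -55.5  -83.1]
side -120 34 [-115.5  -59.6  -87.5]
side -105 14 [-109.6  -65.4  -87.5]
side -95 8 [-112.1  -66.2  -89.1]
```

View pics/c2.png

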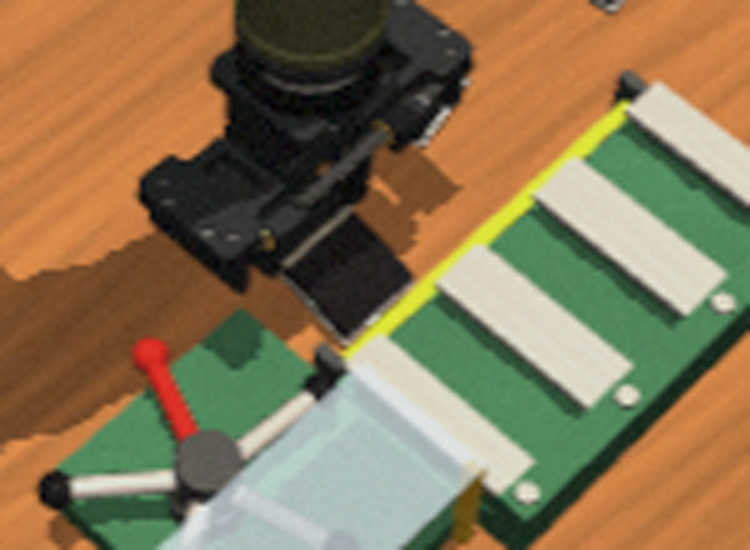

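The pad pitched down in the grip: its front edge hit the keeper at crop (400,290). I'll back off, lay it down and regrip.

Request:
carry_out(
  plan=[
    [[-40,-3,0,0.0,-1],[-80,-6,0,0.0,-1],[-80,-6,0,0.0,-1],[-80,-6,-8,0.0,-1],[-80,-6,-8,0.0,-1],[-80,-6,-8,0.0,0.6],[-80,-6,-8,0.0,0.6],[-80,-6,-8,0.0,1],[-80,-6,10,0.0,1],[-80,-6,10,0.0,1]],
  ],
)

```text
clock: 10.02
tool_pos: [0.4464, 0.0588, 0.0672]
ee_rot: [0.018, -0.038, 0.999, -0.0]
wrist_force: [-0.7, 0.1, -0.0]
grip_width: 0.953
finger_force: 0.0
```

```bash
python3 - <<'E'
from pose import *
print(pads("scene"),pads("wrist"))
heldpose()
im,d,C=shot("wrist"); P=cloud(d,C);v,u=np.mgrid[:480,:640]; V=im.max(-1)
m=(V<60)&(P[...,2]<.022)&(P[...,2]>.008)&(v<335)&(v>40)&(u>230)&(u<410)&(d>0)
# rear edge of lining: corners
vs,us=np.where(m); w=plane(np.c_[us,vs],.014,C)[:,:2]*1000; i=w[:,0]; print(m.sum(),"minx",np.percentile(i,.5), "z",np.median(P[m][:,2])*1000); 
for lo in (3,10,18): k=(i>np.percentile(i,.5)+lo-3)&(i<np.percentile(i,.5)+lo+3); print(np.round([w[k][:,0].mean(),w[k][:,1].min(),w[k][:,1].max()],1))
E
```

```text
[(463.9, 333.7, 101, 59, 7.6), (459.7, 172.8, 101, 59, 16.9), (455.0, 52.5, 101, 67, 8.4)] []
tcp [446.   58.1  65.8] yaw -175.67 zax [ 0.034 -0.001 -0.999] j [ 0.31  1.03 -0.95  2.22  1.47  0.78 -0.06] clamp(robot) [-232.5  -78.5] F [0.5 0.1 0.2]Traceback (most recent call last):
  File "<stdin>", line 3, in <module>
  File "pose.py", line 8, in heldpose
    print("lining plane slope fwd/lat",np.round(k[:2],3),"z at tcp",round(k[2],1),"rear edge rel tcp",round(np.percentile(a,1),1),"bottom z at front",round(k[2]-14+k[0]*(110+np.percentile(a,1)-3),1))
                                                                                                            ~~~~~~~~~~~~~^^^^^
    return _quantile_unchecked(
        a, q, axis, out, overwrite_input, method, keepdims, weights)
    return _ureduce(a,
                    func=_quantile_ureduce_func,
    ...<5 lines>...
                    overwrite_input=overwrite_input,
                    method=method)
    r = func(a, **kwargs)
    result = _quantile(arr,
                       quantiles=q,
    ...<2 lines>...
                       out=out,
                       weights=wgt)
    slices_having_nans = np.isnan(arr[-1, ...])
                                  ~~~^^^^^^^^^
IndexError: index -1 is out of bounds for axis 0 with size 0
```

```bash
cat >> pose.py <<'E'
def rear(z=.014,name=None):   # under-hand pad: rear lining edge seen by the wrist camera
    im,d,C=shot("wrist",name); P=cloud(d,C);v,u=np.mgrid[:480,:640]; V=im.max(-1)
    m=(V<60)&(abs(P[...,2]-z)<.008)&(v<335)&(v>20)&(u>215)&(u<425)&(d>0)
    bs=blobs(m,300)
    if not bs: print("no pad below"); return
    m=max(bs,key=lambda b:b.sum())
    vs,us=np.where(m); w=plane(np.c_[us,vs],z,C)[:,:2]*1000; s,Rm=state(); t=np.array(s["tool_pos"])[:2]*1000
    ax=-Rm[:2,0]; q=w-t; a=q@ax; b=q@np.array([-ax[1],ax[0]]); a0=np.percentile(a,.3); zz=P[m][:,2]*1000
    print("tcp",np.round(t,1),"z",round(s["tool_pos"][2]*1000,1),"rear lining rel tcp",round(a0,1),"z top",round(np.median(zz),1))
    for lo in (6,12,20,28):
        k=abs(a-a0-lo)<2; 
        if k.any(): print(lo,np.round([b[k].min(),b[k].max(),(b[k].min()+b[k].max())/2],1))
E
python3 - <<'E'
from pose import *
rear()
E
```

```text
tcp [445.4  57.8] z 65.1 rear lining rel tcp -47.4 z top 13.8
6 [-26.1  25.2  -0.5]
12 [-25.9  25.4  -0.2]
20 [-26.2  25.3  -0.5]
28 [-26.   25.5  -0.3]
```

Request:
carry_out(
  plan=[
    [[-17,-1,-20,0,1],[-17,-1,-43,0,1],[-17,-1,-43,0,1],[-17,-1,-43,0,1],[-17,-1,-43,0,-1],[-17,-1,-43,0,-1],[-17,-1,-43,0,-1],[-17,-1,-43,0,-1],[-17,-1,-43,0,-1],[-17,-1,-43,0,-1],[-17,-1,-43,0,-1],[-17,-1,-43,0,-1]],
  ],
  force=60,
)

```text
clock: 11.22
tool_pos: [0.4284, 0.0569, 0.0224]
ee_rot: [0.016, -0.038, 0.999, -0.001]
wrist_force: [0.3, 0.6, 0.6]
grip_width: 0.609
finger_force: 60.0
```

Request:
carry_out(
  plan=[
    [[0,0,15,0,-1],[0,0,30,0,-1],[0,0,38,0,-1],[20,2,38,0,-1],[40,4,38,0,-1],[60,5,38,0,-1],[70,5,38,0,-1],[70,5,38,0,-1],[70,5,38,0,-1]],
  ],
)

```text
clock: 11.97
tool_pos: [0.4976, 0.0616, 0.0599]
ee_rot: [0.016, -0.038, 0.999, -0.001]
wrist_force: [0.0, 0.7, -2.2]
grip_width: 0.614
finger_force: 60.0
```

```bash
python3 - <<'E'
from pose import *
heldpose(); edge(.047,xs=(-145,-135,-125,-115,-105))
E
```

```text
tcp [497.6  61.6  59.9] yaw -175.69 zax [ 0.031 -0.001 -1.   ] j [ 0.3   1.05 -0.92  2.07  1.36  0.79  0.13] clamp(robot) [-180.9  -78.9] F [ 0.   0.7 -2.2]
lining plane slope fwd/lat [0.002 0.   ] z at tcp 51.3 rear edge rel tcp -30.2 bottom z at front 37.5
scene -145 37 [-105.1  -50.   -77.6]
scene -135 37 [-104.   -50.9  -77.5]
scene -125 39 [-105.1  -51.8  -78.5]
scene -115 39 [-105.9  -51.2  -78.6]
scene -105 0 0
side -145 32 [-107.   -48.3  -77.6]
side -135 32 [-106.5  -49.3  -77.9]
side -125 35 [-107.2  -48.8  -78. ]
side -115 36 [-107.8  -49.8  -78.8]
side -105 14 [-105.5  -54.4  -79.9]
```

Request:
carry_out(
  plan=[
    [[0,-1.5,-13.5,0,-1],[0,-1.5,-13.5,0,-1],[8,-0.9,-13.5,0,-1],[16,-0.3,-13.5,0,-1],[22,0.2,-13.5,0,-1],[28,0.6,-13.5,0,-1],[34,1,-13.5,0,-1],[40,1.5,-13.5,0,-1],[45,1.9,-13.5,0,-1],[45,1.9,-13.5,0,-1]],
  ],
)

```text
clock: 12.95
tool_pos: [0.5444, 0.064, 0.0468]
ee_rot: [0.017, -0.037, 0.999, -0.001]
wrist_force: [0.7, -0.0, -2.4]
grip_width: 0.609
finger_force: 60.0
```

```bash
python3 - <<'E'
from pose import *
heldpose(); edge(.037,xs=(-105,-97,-90,-82))
E
```

```text
tcp [544.4  64.   46.8] yaw -175.71 zax [ 0.034 -0.001 -0.999] j [ 0.3   1.1  -0.91  1.94  1.3   0.83  0.27] clamp(robot) [-133.9  -80. ] F [ 0.7 -0.  -2.4]
lining plane slope fwd/lat [0.002 0.001] z at tcp 38.3 rear edge rel tcp -30.1 bottom z at front 24.4
scene -105 37 [-106.6  -53.8  -80.2]
scene -97 39 [-107.3  -52.7  -80. ]
scene -90 40 [-108.1  -53.1  -80.6]
scene -82 35 [-106.6  -54.   -80.3]
side -105 38 [-112.8  -52.   -82.4]
side -97 33 [-110.4  -52.9  -81.6]
side -90 21 [-90.7 -54.2 -72.5]
side -82 22 [-89.7 -53.8 -71.7]
```

Request:
carry_out(
  plan=[
    [[7,0.5,0,0,-1],[14,1,0,0,-1],[20,1.5,0,0,-1],[26,1.9,0,0,-1],[32,2.4,0,0,-1],[38,2.8,0,0,-1],[42,3.1,0,0,-1],[42,3.1,0,0,-1]],
  ],
)

```text
clock: 13.77
tool_pos: [0.5863, 0.0671, 0.0468]
ee_rot: [0.017, -0.037, 0.999, -0.001]
wrist_force: [0.2, 0.7, -2.7]
grip_width: 0.612
finger_force: 60.0
```

Request:
carry_out(
  plan=[
    [[0,0,0,0,0.36],[0,0,0,0,0.36],[0,0,12,0,0.36],[0,0,30,0,0.36],[-30,-2,35,0,-1],[-58,-4,35,0,-1],[-58,-4,35,0,-1],[-58,-4,35,0,-1],[-58,-4,20,0,-1],[-58,-4,3,0,-1],[-58,-4,3,0,-1],[-58,-4,3,0,-1]],
  ],
  force=20,
)

```text
clock: 14.77
tool_pos: [0.5278, 0.063, 0.0497]
ee_rot: [0.016, -0.038, 0.999, -0.001]
wrist_force: [0.5, -0.6, 0.1]
grip_width: 0.103
finger_force: 0.0
```

```bash
python3 - <<'E'
from pose import *
s,_=state(); print(s["grip_width"],s["tool_pos"])
im,d,C=shot("wrist","w3")
E
```

```text
0.10271823790017633 [0.52776168 0.0629986  0.04972419]
```

View pics/w3.png

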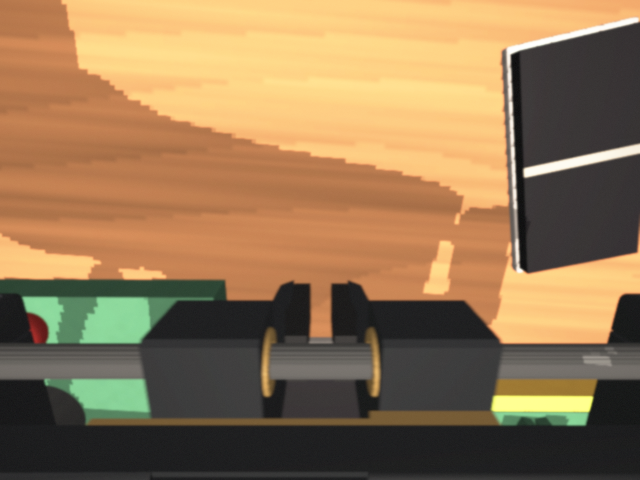

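The fingers are nearly closed (around (320,320)) just behind pad A, whose rear edge shows at row 342 between them. Now I'll push it home.

Request:
carry_out(
  plan=[
    [[10,0.7,-2.5,0,-1],[20,1.5,-2.5,0,-1],[28,2.1,-2.5,0,-1],[36,2.7,-2.5,0,-1],[42,3.1,-2.5,0,-1],[48,3.6,-2.5,0,-1],[53,4,-2.5,0,-1],[57,4.2,-2.5,0,-1],[60,4.5,-2.5,0,-1],[60,4.5,-2.5,0,-1]],
  ],
)

```text
clock: 15.65
tool_pos: [0.5879, 0.0675, 0.0473]
ee_rot: [0.017, -0.038, 0.999, -0.001]
wrist_force: [-0.9, -0.0, -0.2]
grip_width: 0.006
finger_force: 0.0
```

Step on until the stop is felt.

Request:
carry_out(
  plan=[
    [[2,0.1,0,0,-1],[4,0.3,0,0,-1],[6,0.4,0,0,-1],[6,0.4,0,0,-1],[6,0.4,0,0,-1]],
  ],
)

```text
clock: 16.07
tool_pos: [0.5936, 0.0678, 0.0473]
ee_rot: [0.016, -0.038, 0.999, -0.001]
wrist_force: [-1.7, 0.8, 1.0]
grip_width: 0.007
finger_force: 0.6
```

Request:
carry_out(
  plan=[
    [[1,0.1,0,0,-1],[2,0.2,0,0,-1],[3,0.2,0,0,-1],[3,0.2,0,0,-1]],
  ],
)

```text
clock: 16.4
tool_pos: [0.596, 0.0681, 0.0473]
ee_rot: [0.016, -0.038, 0.999, -0.001]
wrist_force: [-2.4, 0.1, 2.4]
grip_width: 0.006
finger_force: 1.9
```

Request:
carry_out(
  plan=[
    [[1,0.1,0,0,-1],[2,0.2,0,0,-1],[3,0.2,0,0,-1],[4,0.3,0,0,-1],[4,0.3,0,0,-1]],
  ],
)

```text
clock: 16.82
tool_pos: [0.5963, 0.0681, 0.0472]
ee_rot: [0.013, -0.039, 0.999, -0.002]
wrist_force: [-12.9, -2.4, 10.2]
grip_width: 0.004
finger_force: 6.8
```

```bash
python3 - <<'E'
from pose import *
s,_=state(); print(s["wrist_force"],s["tool_pos"],toclamp(np.array(s["tool_pos"])-[-.0027,.0025,0]))
for n in ["scene","side"]:
    im,d,C=shot(n); V=im.max(-1); v,u=np.mgrid[:480,:640]
    c=toclamp(plane(np.c_[u.ravel(),v.ravel()],.036,C)).reshape(480,640,2)
    m=(V<65)&(abs(c[...,1]+80)<12)&(c[...,0]>-70)&(c[...,0]<70)
    x=c[m][:,0]; print(n,m.sum(),np.round(np.percentile(x,[1,99]),1) if m.any() else 0)
    if n=="scene":
        a=cv2.resize(im[190:300,290:440],(750,550),interpolation=cv2.INTER_CUBIC); cv2.imwrite("pics/c3.png",a[:,:,::-1])
E
```

```text
[-12.86775506  -2.38884452  10.24513265] [0.59630786 0.06810713 0.04723962] [-81.9042239  -79.77635736]
scene 308 [-69.   58.6]
side 261 [-68.3  68.9]
```

Request:
carry_out(
  plan=[
    [[-15,-1,0,0,-1],[-15,-1,35,0,-1],[-40,20,60,0.1,1],[-80,45,60,0.216,1],[-120,70,60,0.216,1],[-161,101,40,0.216,1],[-161,101,30,0.216,1],[-161,101,30,0.216,1]],
  ],
)

```text
clock: 17.58
tool_pos: [0.4353, 0.1727, 0.0763]
ee_rot: [0.015, -0.15, 0.989, 0.002]
wrist_force: [-1.3, 0.4, 0.1]
grip_width: 0.435
finger_force: 0.0
```

```bash
python3 - <<'E'
from pose import *
rear(name="w4")
print(pads("scene"))
E
```

```text
tcp [437.8 171. ] z 76.7 rear lining rel tcp -33.5 z top 13.8
6 [-24.2  26.5   1.2]
12 [-24.4  26.2   0.9]
20 [-24.7  26.4   0.9]
28 [-24.4  26.2   0.9]
[(463.9, 333.7, 101, 59, 7.6), (458.3, 173.2, 103, 61, 16.6)]
```

Request:
carry_out(
  plan=[
    [[-3,0,0,0,1],[-3,0,0,0,1],[-3,0,0,0,1],[-3,0,-20,0,1],[-3,0,-40,0,1],[-3,0,-54.5,0,1],[-3,0,-54.5,0,1],[-3,0,-54.5,0,-1],[-3,0,-54.5,0,-1],[-3,0,-54.5,0,-1],[-3,0,-54.5,0,-1],[-3,0,-54.5,0,-1]],
  ],
  force=60,
)

```text
clock: 18.68
tool_pos: [0.4364, 0.1699, 0.0235]
ee_rot: [0.017, -0.146, 0.989, 0.001]
wrist_force: [-0.9, 1.0, 0.7]
grip_width: 0.648
finger_force: 0.7
```

Request:
carry_out(
  plan=[
    [[0,0,0,0,-1],[0,0,0,0,-1],[0,0,0,0,-1],[0,0,15,0,-1],[0,0,30,0,-1],[15,-8,37,-0.1,-1],[35,-18,37,-0.218,-1],[55,-29.7,37,-0.218,-1],[55,-29.7,37,-0.218,-1],[55,-29.7,37,-0.218,-1]],
  ],
)

```text
clock: 19.52
tool_pos: [0.4918, 0.1381, 0.0593]
ee_rot: [0.016, -0.035, 0.999, -0.002]
wrist_force: [-0.6, -0.1, -2.6]
grip_width: 0.609
finger_force: 60.0
```

```bash
python3 - <<'E'
from pose import *
heldpose(); edge(.047,yc=0,xs=(-145,-135,-125,-115))
E
```

```text
tcp [491.8 138.1  59.3] yaw -175.96 zax [ 0.032 -0.003 -0.999] j [ 0.15  1.05 -0.91  2.04  1.34  0.8   0.01] clamp(robot) [-180.8   -2.2] F [-0.6 -0.1 -2.6]
lining plane slope fwd/lat [ 0.011 -0.004] z at tcp 49.7 rear edge rel tcp -30.9 bottom z at front 36.5
scene -145 36 [-28.2  27.2  -0.5]
scene -135 34 [-27.2  25.6  -0.8]
scene -125 36 [-28.2  26.4  -0.9]
scene -115 36 [-27.7  25.4  -1.2]
side -145 30 [-29.3  29.2  -0. ]
side -135 32 [-28.9  29.8   0.5]
side -125 30 [-29.9  30.    0.1]
side -115 34 [-29.1  28.7  -0.2]
```

Request:
carry_out(
  plan=[
    [[0,1,-12,0,-1],[0,1,-12,0,-1],[9,1.7,-12,0,-1],[18,2.3,-12,0,-1],[24,2.8,-12,0,-1],[30,3.2,-12,0,-1],[36,3.7,-12,0,-1],[42,4.2,-12,0,-1],[48,4.6,-12,0,-1],[54,5.1,-12,0,-1],[60,5.5,-12,0,-1]],
  ],
)

```text
clock: 20.58
tool_pos: [0.5517, 0.1451, 0.0477]
ee_rot: [0.016, -0.037, 0.999, -0.001]
wrist_force: [0.7, -0.1, -1.7]
grip_width: 0.604
finger_force: 59.9
```

Request:
carry_out(
  plan=[
    [[7,0.5,0,0,-1],[14,1,0,0,-1],[20,1.5,0,0,-1],[26,1.9,0,0,-1],[28,2.1,0,0,-1],[28,2.1,0,0,-1]],
  ],
)

```text
clock: 21.08
tool_pos: [0.5799, 0.1472, 0.0477]
ee_rot: [0.016, -0.037, 0.999, -0.001]
wrist_force: [0.1, -0.7, -2.4]
grip_width: 0.603
finger_force: 59.9
```

Request:
carry_out(
  plan=[
    [[0,0,0,0,0.36],[0,0,0,0,0.36],[0,0,12,0,0.36],[0,0,30,0,0.36],[-30,-2,35,0,-1],[-58,-4,35,0,-1],[-58,-4,35,0,-1],[-58,-4,35,0,-1],[-58,-4,20,0,-1],[-58,-4,1,0,-1],[-58,-4,0,0,-1],[-58,-4,0,0,-1]],
  ],
  force=20,
)

```text
clock: 22.08
tool_pos: [0.5216, 0.1432, 0.0475]
ee_rot: [0.016, -0.037, 0.999, -0.001]
wrist_force: [1.1, 0.2, -0.1]
grip_width: 0.095
finger_force: 0.0
```

Request:
carry_out(
  plan=[
    [[10,0.7,0,0,-1],[20,1.5,0,0,-1],[28,2.1,0,0,-1],[36,2.7,0,0,-1],[42,3.1,0,0,-1],[48,3.6,0,0,-1],[53,4,0,0,-1],[58,4.3,0,0,-1],[62,4.6,0,0,-1],[65,4.9,0,0,-1],[65,4.9,0,0,-1]],
  ],
)

```text
clock: 23.0
tool_pos: [0.587, 0.1482, 0.0478]
ee_rot: [0.017, -0.037, 0.999, -0.001]
wrist_force: [-0.2, 0.4, -0.6]
grip_width: 0.007
finger_force: 0.0
```

Request:
carry_out(
  plan=[
    [[1,0.1,0,0,-1],[2,0.2,0,0,-1],[3,0.2,0,0,-1],[4,0.3,0,0,-1],[5,0.4,0,0,-1],[6,0.4,0,0,-1],[6,0.4,0,0,-1]],
  ],
)

```text
clock: 23.58
tool_pos: [0.5904, 0.1485, 0.0477]
ee_rot: [0.014, -0.037, 0.999, -0.001]
wrist_force: [-5.7, -1.3, 5.4]
grip_width: 0.006
finger_force: 3.1
```

Request:
carry_out(
  plan=[
    [[-15,-1,0,0,-1],[-15,-1,35,0,-1],[-40,20,60,0.08,1],[-65,50,60,0.08,1],[-90,85,60,0.08,1],[-115,120,60,0.08,1],[-140,155,50,0.08,1],[-148,184,35,0.08,1],[-148,184,30,0.08,1],[-148,184,30,0.08,1]],
  ],
)

```text
clock: 24.42
tool_pos: [0.4431, 0.3347, 0.0769]
ee_rot: [0.016, -0.079, 0.997, -0.0]
wrist_force: [-0.5, -0.4, -0.6]
grip_width: 0.588
finger_force: 0.0
```

```bash
python3 - <<'E'
from pose import *
rear(name="w5"); heldj=state()[0]; print(np.round(heldj["joints"],2),heldj["ee_rot"])
print(pads("scene"))
E
```

```text
tcp [444.3 332.7] z 77.2 rear lining rel tcp -35.1 z top 13.8
6 [-24.   26.5   1.3]
12 [-24.2  26.8   1.3]
20 [-23.9  27.    1.5]
28 [-24.2  26.9   1.4]
[-0.22  1.06 -0.95  1.91  1.21  0.88 -0.11] [ 1.61813545e-02 -7.74222430e-02  9.96866613e-01 -9.57236001e-04]
[(463.5, 332.3, 103, 62, 8.3)]
```

Request:
carry_out(
  plan=[
    [[-5,1,0,0,1],[-5,1,-10,0,1],[-5,1,-30,0,1],[-5,1,-55,0,1],[-5,1,-55,0,1],[-5,1,-55,0,1],[-5,1,-55,0,-1],[-5,1,-55,0,-1],[-5,1,-55,0,-1],[-5,1,-55,0,-1],[-5,1,-55,0,-1],[-5,1,-55,0,-1]],
  ],
  force=60,
)

```text
clock: 25.52
tool_pos: [0.4392, 0.3337, 0.023]
ee_rot: [0.016, -0.077, 0.997, -0.0]
wrist_force: [-0.5, -0.2, 1.2]
grip_width: 0.611
finger_force: 60.0
```

Request:
carry_out(
  plan=[
    [[0,0,0,0,-1],[0,0,15,0,-1],[0,0,30,0,-1],[10,-30,37,-0.04,-1],[25,-60,37,-0.08,-1],[35,-90,37,-0.08,-1],[46,-114,37,-0.08,-1],[46,-114,37,-0.08,-1],[46,-114,37,-0.08,-1]],
  ],
)

```text
clock: 26.27
tool_pos: [0.4857, 0.2168, 0.059]
ee_rot: [0.016, -0.035, 0.999, -0.002]
wrist_force: [-1.5, 0.6, -2.7]
grip_width: 0.609
finger_force: 60.0
```

```bash
python3 - <<'E'
from pose import *
heldpose(); edge(.047,yc=80,xs=(-145,-135,-125,-115))
E
```

```text
tcp [485.7 216.8  59. ] yaw -175.99 zax [ 0.032 -0.004 -0.999] j [-0.01  1.06 -0.89  1.98  1.28  0.81 -0.06] clamp(robot) [-181.    76.8] F [-1.5  0.6 -2.7]
lining plane slope fwd/lat [ 0.008 -0.003] z at tcp 49.9 rear edge rel tcp -29.8 bottom z at front 36.5
scene -145 34 [ 51.4 107.1  79.3]
scene -135 34 [ 52.8 105.8  79.3]
scene -125 33 [ 53.6 106.5  80.1]
scene -115 34 [ 51.9 104.6  78.2]
side -145 30 [ 51.3 111.6  81.4]
side -135 28 [ 53.4 111.7  82.6]
side -125 29 [ 52.  111.9  81.9]
side -115 32 [ 52.2 110.2  81.2]
```

Request:
carry_out(
  plan=[
    [[0,1.5,-12,0,-1],[0,1.5,-12,0,-1],[9,2.2,-12,0,-1],[18,2.8,-12,0,-1],[24,3.3,-12,0,-1],[30,3.7,-12,0,-1],[36,4.2,-12,0,-1],[42,4.7,-12,0,-1],[48,5.1,-12,0,-1],[54,5.6,-12,0,-1],[60,6,-12,0,-1]],
  ],
)

```text
clock: 27.33
tool_pos: [0.5458, 0.225, 0.0476]
ee_rot: [0.016, -0.037, 0.999, -0.002]
wrist_force: [-0.2, -1.7, -3.3]
grip_width: 0.606
finger_force: 59.9
```

Request:
carry_out(
  plan=[
    [[7,0.5,0,0,-1],[14,1,0,0,-1],[20,1.5,0,0,-1],[26,1.9,0,0,-1],[28,2.1,0,0,-1],[28,2.1,0,0,-1]],
  ],
)

```text
clock: 27.83
tool_pos: [0.5743, 0.2273, 0.0477]
ee_rot: [0.017, -0.036, 0.999, -0.001]
wrist_force: [1.9, -3.0, -3.6]
grip_width: 0.604
finger_force: 59.9
```

Request:
carry_out(
  plan=[
    [[0,0,0,0,0.36],[0,0,0,0,0.36],[0,0,12,0,0.36],[0,0,30,0,0.36],[-30,-2,35,0,-1],[-58,-4,35,0,-1],[-58,-4,35,0,-1],[-58,-4,35,0,-1],[-58,-4,20,0,-1],[-58,-4,1,0,-1],[-58,-4,0,0,-1],[-58,-4,0,0,-1]],
  ],
  force=20,
)

```text
clock: 28.83
tool_pos: [0.5156, 0.2243, 0.0477]
ee_rot: [0.016, -0.037, 0.999, -0.001]
wrist_force: [0.2, 0.6, 0.2]
grip_width: 0.1
finger_force: 0.0
```

Request:
carry_out(
  plan=[
    [[10,0.7,0,0,-1],[20,1.5,0,0,-1],[28,2.1,0,0,-1],[36,2.7,0,0,-1],[42,3.1,0,0,-1],[48,3.6,0,0,-1],[53,4,0,0,-1],[58,4.3,0,0,-1],[62,4.6,0,0,-1],[65,4.9,0,0,-1],[65,4.9,0,0,-1]],
  ],
)

```text
clock: 29.75
tool_pos: [0.581, 0.2286, 0.0478]
ee_rot: [0.017, -0.037, 0.999, -0.001]
wrist_force: [-0.1, -0.9, 0.1]
grip_width: 0.004
finger_force: 0.1
```

Request:
carry_out(
  plan=[
    [[1,0.1,0,0,-1],[2,0.2,0,0,-1],[3,0.2,0,0,-1],[4,0.3,0,0,-1],[5,0.4,0,0,-1],[6,0.4,0,0,-1],[6,0.4,0,0,-1]],
  ],
)

```text
clock: 30.33
tool_pos: [0.5846, 0.2288, 0.0477]
ee_rot: [0.015, -0.037, 0.999, -0.001]
wrist_force: [-6.5, -0.5, 3.9]
grip_width: 0.005
finger_force: 3.2
```

Request:
carry_out(
  plan=[
    [[-15,-1,0,0,-1],[-15,-1,40,0,-1],[-15,-30,75,0,-1],[-10,-70,80,0,-1],[-5,-110,80,0,-1],[0,-150,80,0,-1],[5,-190,80,0,-1],[10,-230,80,0,-1],[15,-270,80,0,-1],[20,-310,80,0,-1],[20,-350,80,0,-1],[20,-370,80,0,-1]],
  ],
)

```text
clock: 31.33
tool_pos: [0.6064, -0.1491, 0.127]
ee_rot: [0.016, -0.033, 0.999, -0.004]
wrist_force: [0.1, -0.9, -0.4]
grip_width: 0.003
finger_force: 0.0
```

```bash
python3 - <<'E'
from pose import *
s,_=state(); print(s["tool_pos"],np.round(s["joints"],2))
im,d,C=shot("scene"); a=cv2.resize(im[150:330,260:460],(667,600),interpolation=cv2.INTER_CUBIC); cv2.imwrite("pics/c6.png",a[:,:,::-1])
E
```

```text
[ 0.60643553 -0.14912678  0.1269501 ] [ 0.67  1.04 -1.    1.68  1.04  1.    0.93]
```

View pics/c6.png

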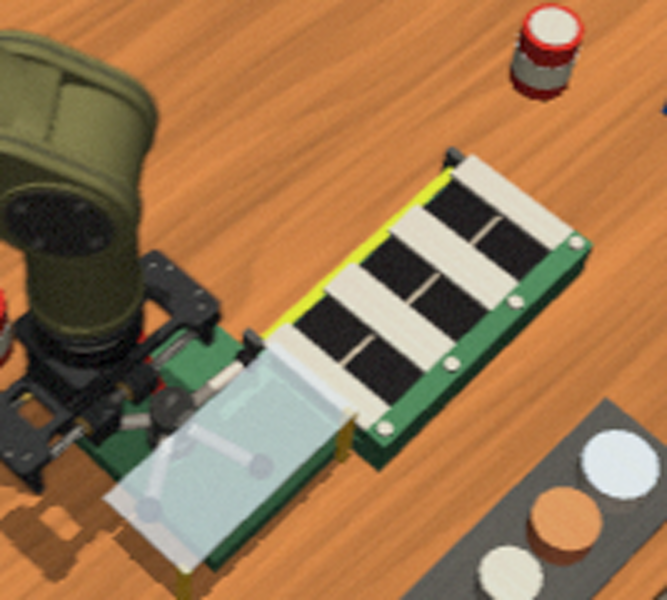

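All three pads sit flush in the slots: each crossing stripe is at mid-slot and the front edges are level. Now the wheel.

Request:
carry_out(
  plan=[
    [[-2,7.5,-35,0,-1],[-2,7.5,-67,0,-1],[-2,7.5,-67,0,-1],[-11.7,10.1,-67,0,-1],[-20.9,14.4,-67,0,-1],[-29.2,20.2,-67,0,-1],[-36.3,27.3,-67,0,-1],[-42.1,35.6,-67,0,-1],[-46.4,44.8,-67,0,-1],[-49,54.5,-67,0,-1],[-49.9,64.6,-67,0,-1]],
  ],
)

```text
clock: 32.3
tool_pos: [0.5575, -0.0794, 0.062]
ee_rot: [0.017, -0.036, 0.999, -0.004]
wrist_force: [0.8, -5.0, -0.5]
grip_width: 0.007
finger_force: 2.0
```

Request:
carry_out(
  plan=[
    [[0.4,7,0,0,-1],[3,17,0,0,-1],[7.3,26,0,0,-1],[13,34,0,0,-1],[20,41.4,0,0,-1],[27,46,0,0,-1],[27,46,0,0,-1]],
  ],
)

```text
clock: 32.88
tool_pos: [0.5851, -0.0278, 0.0611]
ee_rot: [0.017, -0.038, 0.999, 0.001]
wrist_force: [-0.4, 0.2, -0.1]
grip_width: 0.006
finger_force: 0.0
```

Request:
carry_out(
  plan=[
    [[0,0,30,0,-1],[0,0,55,0,-1],[-10,-40,55,0,-1],[-23,-81,55,0,-1],[-23,-81,55,0,-1],[-23,-81,55,0,-1]],
  ],
)

```text
clock: 33.38
tool_pos: [0.5601, -0.1143, 0.1155]
ee_rot: [0.016, -0.034, 0.999, -0.001]
wrist_force: [1.0, -0.2, -0.3]
grip_width: 0.003
finger_force: 0.0
```

```bash
cat > wheel.py <<'E'
from h import *
hub=np.array([.6172,-.087])
for n in ["scene","side","wrist"]:
    im,d,C=shot(n); P=cloud(d,C)
    hsv=cv2.cvtColor(im,cv2.COLOR_RGB2HSV); H,S,V=[hsv[...,i].astype(int) for i in range(3)]
    v,u=np.mgrid[:480,:640]; q=plane(np.c_[u.ravel(),v.ravel()],.055,C)[:,:2].reshape(480,640,2)-hub; r=np.hypot(q[...,0],q[...,1])
    m=((H<8)|(H>172))&(S>90)&(r<.1)&(r>.02)&(V>50)
    for b in blobs(m,15): w=q[b].mean(0); print(n,b.sum(),"r",round(r[b].mean()*1000),"world yaw",round(np.degrees(np.arctan2(w[1],w[0])),1),"a",round((180+4.3-np.degrees(np.arctan2(w[1],w[0])))%360*np.pi/180,2))
E
python3 wheel.py
python3 - <<'E'
from h import *
a,_,_=shot("scene"); b,_,_=shot("wrist")
x=cv2.resize(a[210:330,260:400],(400,343)); y=cv2.resize(b,(400,300))
o=np.zeros((343,800,3),np.uint8); o[:,:400]=x; o[:300,400:]=y; cv2.imwrite("pics/c7.png",o[:,:,::-1])
E
```

```text
(no output)
```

View pics/c7.png

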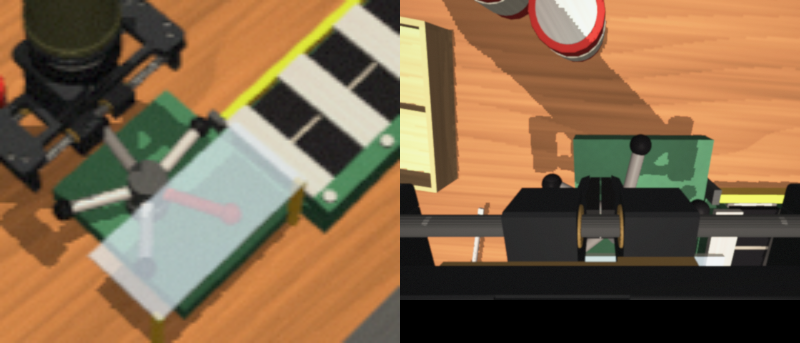

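Left crop: the red spoke is now under the hood at (235,212), and the next steel spoke points to (105,125). In the wrist view on the right, the fingers hover between the balls at (640,145) and (553,182), so the way down is clear.

Request:
carry_out(
  plan=[
    [[0,0,-30,0,-1],[0,0,-54,0,-1],[0,0,-54,0,-1],[0,10,-54,0,-1],[-2.7,19.7,-54,0,-1],[-3.6,29.8,-54,0,-1],[-2.7,39.9,-54,0,-1],[-1.6,44.8,-54,0,-1],[-1.6,44.8,-54,0,-1]],
  ],
)

```text
clock: 34.38
tool_pos: [0.5596, -0.0646, 0.0632]
ee_rot: [0.017, -0.038, 0.999, -0.001]
wrist_force: [0.6, -0.9, 0.3]
grip_width: 0.0
finger_force: 0.5
```

Request:
carry_out(
  plan=[
    [[1,4,0,0,-1],[2.5,8,0,0,-1],[4,12,0,0,-1],[5,14,0,0,-1]],
  ],
)

```text
clock: 34.72
tool_pos: [0.5619, -0.058, 0.0615]
ee_rot: [0.013, -0.035, 0.999, -0.007]
wrist_force: [-8.8, -16.2, 11.1]
grip_width: 0.008
finger_force: 8.3
```

Request:
carry_out(
  plan=[
    [[0,-10,0,0,-1],[-5,-12,30,0,-1],[-10,-10,70,0,-1],[-40,10,110,0,-1],[-50,50,110,0,-1],[-50,90,110,0,-1],[-50,130,110,0,-1],[-50,170,110,0,-1],[-45,210,110,0,-1],[-40,250,110,0,-1],[-35,290,110,0,-1],[-30,330,110,0,-1]],
  ],
)

```text
clock: 35.72
tool_pos: [0.5331, 0.2809, 0.1721]
ee_rot: [0.016, -0.038, 0.999, 0.001]
wrist_force: [0.9, -0.6, -0.4]
grip_width: 0.005
finger_force: 0.0
```

```bash
python3 - <<'E'
from h import *
s,_=state(); print(s["tool_pos"],np.round(s["joints"],2))
for n in ["scene","side"]:
    im,d,C=shot(n,n+"8"); P=cloud(d,C); X,Y,Z=P[...,0],P[...,1],P[...,2]
    hsv=cv2.cvtColor(im,cv2.COLOR_RGB2HSV); H,S,V=[hsv[...,i].astype(int) for i in range(3)]
    # top discs: anything at z 66..84 in bench area
    m=(Z>.064)&(Z<.084)&(X>.3)&(X<.62)&(Y<.5)&(Y>-.46)&(np.hypot(X-.64,Y+.08)>.16)
    for b in blobs(m,60):
        vs,us=np.where(b); w=plane(np.c_[us,vs],.072,C)[:,:2]*1000; (x,y),r=cv2.minEnclosingCircle(w.astype(np.float32)); hh=H[b]; ss=S[b]
        print(n,"top",round(x,1),round(y,1),round(r,1),"red",((hh<8)|(hh>172))[ss>100].sum(),"blue",((hh>100)&(hh<130))[ss>100].sum(),b.sum())
    hub=np.array([.6172,-.087]); v,u=np.mgrid[:480,:640]
    q=plane(np.c_[u.ravel(),v.ravel()],.055,C)[:,:2].reshape(480,640,2)-hub; r=np.hypot(q[...,0],q[...,1])
    R_=im[...,0].astype(int); G=im[...,1].astype(int)
    m=(R_-G>25)&(r<.095)&(r>.022)&(q[...,0]>.02)
    for b in blobs(m,25): w=q[b].mean(0); print(n,"redspoke",b.sum(),round(r[b].mean()*1000),"yaw",round(np.degrees(np.arctan2(w[1],w[0])),1))
    yel=(H>22)&(H<34)&(S>150)&(V>120)&(X>.54)&(X<.65)&(Y>.02)&(Y<.3); print(n,"keeper z",np.round(np.percentile(Z[yel],[50,90])*1000,1))
E
```

```text
[0.53311833 0.28094192 0.172123  ] [-0.04  0.95 -1.02  1.72  0.97  1.03  0.22]
scene top 551.7 407.6 30.2 red 103 blue 0 230
scene top 304.9 -182.8 24.6 red 0 blue 65 108
scene top 446.4 -143.4 29.1 red 125 blue 0 304
scene top 411.8 -209.9 29.1 red 123 blue 0 309
scene top 562.1 -405.8 28.9 red 0 blue 0 316
scene redspoke 40 91 yaw -69.0
scene keeper z [34.7 37.9]
side top 431.3 494.4 35.5 red 0 blue 4 82
side top 559.8 404.4 34.7 red 87 blue 0 185
side top 308.0 -186.6 24.8 red 0 blue 62 101
side top 448.2 -146.6 31.3 red 120 blue 0 268
side top 413.4 -211.3 30.5 red 124 blue 0 276
side top 562.1 -406.1 33.5 red 1 blue 1 376
side keeper z [36.2 39.7]
```

View pics/scene8.png

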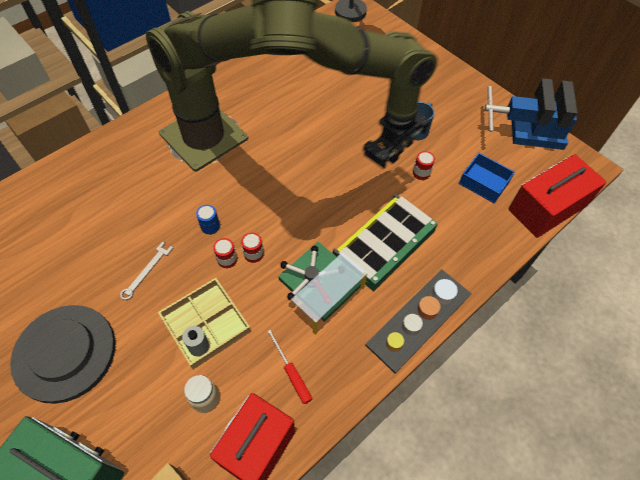

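The arm is clear. The keeper reads about 36 mm and is raised, the red spoke now ends at (327,300) under the hood, and the tins are at (225,250), (252,246) and (424,163). The crate is at (204,322) with its can in place.

Request:
carry_out(
  plan=[
    [[5,40,0,0,1],[10,80,-20,0,1],[19,128,-40,0,1],[19,128,-50,0,1],[19,128,-50,0,1],[19,128,-50,0,1],[19,128,-50,0,1],[19,128,-50,0,1],[19,128,-50,0,1]],
  ],
  force=30,
)

```text
clock: 36.57
tool_pos: [0.5536, 0.4041, 0.1229]
ee_rot: [0.017, -0.036, 0.999, -0.001]
wrist_force: [0.6, 0.3, 0.3]
grip_width: 0.661
finger_force: 0.0
```

```bash
cat > tin.py <<'E'
from h import *
def tin():
    s,Rm=state(); t=np.array(s["tool_pos"])*1000; im,d,C=shot("wrist"); P=cloud(d,C); X,Y,Z=P[...,0]*1000,P[...,1]*1000,P[...,2]
    print("tcp",np.round(t,1),"yaw",round(np.degrees(np.arctan2(Rm[1,0],Rm[0,0])),1),"grip",round(s["grip_width"],2),"j",np.round(s["joints"],2))
    m=(abs(Z-.072)<.006)&(im.max(-1)>90)&(np.hypot(X-t[0],Y-t[1])<140)
    for b in blobs(m,150):
        vs,us=np.where(b); w=plane(np.c_[us,vs],.072,C)[:,:2]*1000
        c=cv2.convexHull(w.astype(np.float32))[:,0].astype(float)
        A=np.c_[2*c,np.ones(len(c))]; k=np.linalg.lstsq(A,(c**2).sum(1),rcond=None)[0]
        print("top fit",np.round(k[:2],1),"r",round(np.sqrt(k[2]+k[0]**2+k[1]**2),1),"enc",[np.round(e,1) for e in cv2.minEnclosingCircle(w.astype(np.float32))],"n",len(us),"v",vs.min(),vs.max())
E
python3 - <<'E'
from tin import *
tin()
hub=plane([[311,270]],.076,cam("scene"))[0,:2]; e=plane([[327,300]],.055,cam("scene"))[0,:2]; q=e-np.array([.6172,-.087]); print(hub,q,np.degrees(np.arctan2(q[1],q[0])))
E
```

```text
tcp [553.6 404.1 122.9] yaw -175.9 grip 0.66 j [-0.27  1.09 -0.96  1.47  1.    1.09  0.19]
top fit [550.2 412.8] r 26.7 enc [array([550.1, 412.7]), np.float64(27.3)] n 6746 v 222 312
[ 0.61202512 -0.0827561 ] [ 0.07618559 -0.01352078] -10.0635907348331
```

Request:
carry_out(
  plan=[
    [[-3,8.5,0,0,1],[-3,8.5,0,0,1],[-3,8.5,-35,0,1],[-3,8.5,-64,0,1],[-3,8.5,-64,0,1],[-3,8.5,-64,0,-1],[-3,8.5,-64,0,-1],[-3,8.5,-64,0,-1],[-3,8.5,-64,0,-1],[-3,8.5,-64,0,-1],[-3,8.5,-64,0,-1],[-3,8.5,-64,0,-1]],
  ],
  force=30,
)

```text
clock: 37.62
tool_pos: [0.5502, 0.4141, 0.0591]
ee_rot: [0.017, -0.037, 0.999, -0.001]
wrist_force: [0.2, -1.7, 5.6]
grip_width: 0.609
finger_force: 30.0
```

Request:
carry_out(
  plan=[
    [[0,0,40,0,-1],[0,0,80,0,-1],[-10,-30,110,0,-1],[-20,-70,110,-0.1,-1],[-30,-110,110,-0.2,-1],[-40,-150,110,-0.3,-1],[-50,-190,110,-0.4,-1],[-50,-230,110,-0.5,-1],[-50,-270,110,-0.6,-1],[-50,-310,110,-0.7,-1],[-50,-350,110,-0.8,-1],[-50,-390,110,-0.9,-1]],
  ],
  force=45,
)

```text
clock: 38.62
tool_pos: [0.4989, 0.0217, 0.1675]
ee_rot: [0.014, 0.403, 0.915, -0.008]
wrist_force: [0.5, 0.1, -4.3]
grip_width: 0.605
finger_force: 45.0
```

Request:
carry_out(
  plan=[
    [[0,-40,0,-0.04,-1],[0,-80,0,-0.04,-1],[0,-120,0,-0.04,-1],[0,-160,0,-0.04,-1],[10,-200,0,-0.04,-1],[20,-240,0,-0.04,-1],[40,-275,0,-0.04,-1],[55,-310,0,-0.04,-1],[65,-340,0,-0.04,-1],[65,-340,0,-0.04,-1]],
  ],
)

```text
clock: 39.45
tool_pos: [0.5644, -0.3257, 0.1661]
ee_rot: [0.015, 0.425, 0.905, -0.011]
wrist_force: [-0.8, -1.7, -4.1]
grip_width: 0.604
finger_force: 45.0
```

```bash
python3 - <<'E'
from tin import *
s,Rm=state(); print(np.round(np.array(s["tool_pos"])*1000,1),np.degrees(np.arctan2(Rm[1,0],Rm[0,0])),np.round(Rm[:,2],3),s["grip_width"],np.round(s["joints"],2))
im,d,C=shot("wrist","w9")
E
```

```text
[ 564.4 -325.7  166.1] 129.70151065331675 [ 0.018 -0.033 -0.999] 0.6038121476381265 [ 0.87  0.95 -0.86  1.57  0.86  1.    0.43]
```

View pics/w9.png

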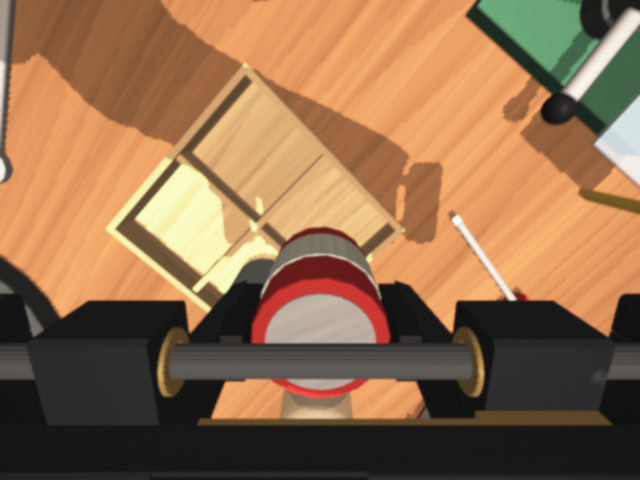

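The wrist view shows the tin held upright. The crate's outer corners are at (248,68), (110,228) and (402,232).

```bash
python3 - <<'E'
from h import *
C=cam("wrist"); p=plane([[247,65],[107,228],[404,232],[256,222]],.035,C)[:,:2]*1000
print(np.round(p,1),"centre",np.round((p[1]+p[2])/2,1),"sides",np.hypot(*(p[0]-p[1])),np.hypot(*(p[0]-p[2])))
for a,b in ((0,1),(0,2)): e=p[b]-p[a]; print(np.degrees(np.arctan2(e[1],e[0])))
E
```

```text
[[ 449.1 -263.6]
 [ 432.7 -426.7]
 [ 612.7 -280. ]
 [ 519.2 -347.9]] centre [ 522.7 -353.4] sides 163.96375105173865 164.40174654418294
-95.74927127901609
-5.725314327324681
```

Request:
carry_out(
  plan=[
    [[2,7,0,0,-1],[2,7,-35,0,-1],[2,7,-70,0,-1],[2,7,-90,0,-1],[2,7,-101,0,-1],[2,7,-101,0,-1],[2,7,-101,0,0.55],[2,7,-101,0,0.55],[2,7,-101,0,0.55],[2,7,-80,0,0.55],[2,7,-40,0,0.55],[2,7,0,0,0.55]],
  ],
)

```text
clock: 40.5
tool_pos: [0.5659, -0.3061, 0.1675]
ee_rot: [0.012, 0.418, 0.908, -0.007]
wrist_force: [0.8, -0.8, 0.2]
grip_width: 0.773
finger_force: 0.0
```

```bash
python3 - <<'E'
from tin import *
tin()
for n in ["scene","side"]:
    im,d,C=shot(n); P=cloud(d,C); X,Y,Z=P[...,0],P[...,1],P[...,2]
    m=(Z>.069)&(Z<.085)&(np.hypot(X-.566,Y+.32)<.055)
    for b in blobs(m,40):
        vs,us=np.where(b); w=plane(np.c_[us,vs],.077,C)[:,:2]*1000; (x,y),r=cv2.minEnclosingCircle(w.astype(np.float32)); print(n,round(x,1),round(y,1),round(r,1),round(np.median(Z[b])*1000,1))
E
```

```text
tcp [ 565.9 -306.1  167.5] yaw 130.6 grip 0.77 j [ 0.85  0.95 -0.86  1.59  0.85  0.99  0.42]
top fit [ 576.7 -336.5] r 25.3 enc [array([ 576.2, -337.3]), np.float64(29.3)] n 2577 v 251 317
scene 583.6 -340.2 26.9 74.3
side 589.1 -345.6 27.2 74.3
```

```bash
python3 - <<'E'
from h import *
a,_,_=shot("side"); b,_,_=shot("wrist")
x=cv2.resize(a[270:370,150:270],(400,333),interpolation=cv2.INTER_CUBIC); y=cv2.resize(b,(400,300))
o=np.zeros((333,800,3),np.uint8); o[:,:400]=x; o[:300,400:]=y; cv2.imwrite("pics/c10.png",o[:,:,::-1])
E
```

```text
(no output)
```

View pics/c10.png

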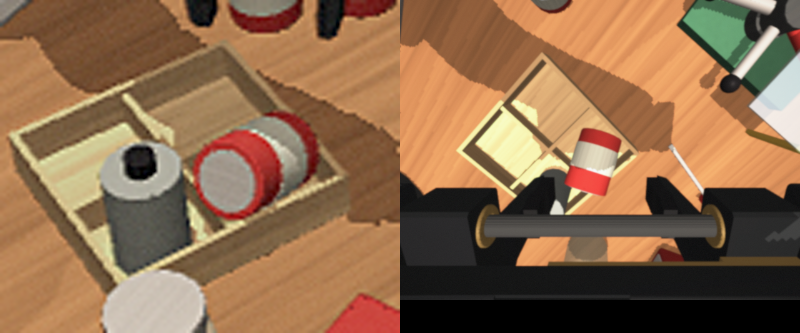

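The tin caught the crate wall and tipped over. In the side crop on the left, its lid (230,180) faces towards +x/−y and its foot is high by the far wall. The wrist view on the right has it at (595,160). I'll work out its axis so I can regrip it near the lid and let it swing upright.

```bash
python3 - <<'E'
from h import *
for n in ["side","scene"]:
    im,d,C=shot(n); P=cloud(d,C); X,Y,Z=P[...,0],P[...,1],P[...,2]
    hsv=cv2.cvtColor(im,cv2.COLOR_RGB2HSV); H,S,V=[hsv[...,i].astype(int) for i in range(3)]
    reg=(np.hypot(X-.575,Y+.33)<.075)&(Z>.012)&(Z<.1)
    red=reg&((H<8)|(H>172))&(S>120)
    for b in blobs(red,15): print(n,"red",b.sum(),np.round(P[b].mean(0)*1000),np.round(P[b].min(0)*1000),np.round(P[b].max(0)*1000))
    wh=reg&(S<60)&(V>110)
    for b in blobs(wh,40):
        p=P[b]*1000; c=p.mean(0); u,s,vt=np.linalg.svd(p-c); nn=vt[2]*np.sign(vt[2]@(C[1]*1000-c)); print(n,"white",b.sum(),np.round(c),"normal",np.round(nn,2),"sd",np.round(s/np.sqrt(len(p)),1))
im,d,C=shot("wrist"); P=cloud(d,C); X,Y,Z=P[...,0],P[...,1],P[...,2]
hsv=cv2.cvtColor(im,cv2.COLOR_RGB2HSV); H,S,V=[hsv[...,i].astype(int) for i in range(3)]
reg=(np.hypot(X-.575,Y+.33)<.08)&(Z>.012)&(Z<.1)
red=reg&((H<8)|(H>172))&(S>120)
for b in blobs(red,60): print("wrist red",b.sum(),np.round(P[b].mean(0)*1000),np.round(P[b].min(0)*1000),np.round(P[b].max(0)*1000))
E
```

```text
side red 87 [ 578. -294.   45.] [ 519. -306.   20.] [ 594. -280.   62.]
side red 295 [ 592. -348.   63.] [ 561. -374.   22.] [ 612. -325.   85.]
side white 163 [ 584. -315.   60.] normal [0.35 0.55 0.76] sd [13.4  8.6  3.8]
side white 94 [ 567. -391.   79.] normal [0.16 0.85 0.5 ] sd [17.   7.1  4.4]
side white 230 [ 588. -360.   59.] normal [ 0.32 -0.87  0.37] sd [10.6 10.1  2.2]
scene red 106 [ 569. -297.   52.] [ 541. -311.   31.] [ 593. -287.   66.]
scene red 238 [ 588. -344.   70.] [ 548. -369.   35.] [ 612. -327.   85.]
scene white 179 [ 577. -317.   63.] normal [0.06 0.51 0.86] sd [13.9  7.9  4.6]
scene white 122 [ 566. -392.   81.] normal [-0.    0.01  1.  ] sd [12.4  5.5  2.5]
scene white 129 [ 587. -360.   59.] normal [ 0.34 -0.85  0.39] sd [10.1  9.7  1.4]
wrist red 1478 [ 559. -299.   53.] [ 537. -319.   36.] [ 587. -285.   62.]
wrist red 2307 [ 577. -342.   73.] [ 553. -384.   17.] [ 606. -325.   83.]
```

Request:
carry_out(
  plan=[
    [[14,-38.5,0,-0.12,1],[14,-38.5,0,-0.24,1],[14,-38.5,0,-0.34,1],[14,-38.5,-40,-0.34,1],[14,-38.5,-80,-0.34,1],[14,-38.5,-107,-0.34,1],[14,-38.5,-107,-0.34,1],[14,-38.5,-107,-0.34,1]],
  ],
  force=10,
)

```text
clock: 41.57
tool_pos: [0.5794, -0.3467, 0.0587]
ee_rot: [0.01, 0.567, 0.824, -0.011]
wrist_force: [0.9, 0.6, 1.3]
grip_width: 1.001
finger_force: 0.0
```

Request:
carry_out(
  plan=[
    [[0,0,0,0,-1],[0,0,0,0,-1],[0,0,0,0,-1],[0,0,0,0,-1],[0,0,0,0,-1],[0,0,0,0,-1]],
  ],
  force=10,
)

```text
clock: 42.07
tool_pos: [0.5813, -0.3479, 0.0617]
ee_rot: [0.013, 0.567, 0.823, -0.01]
wrist_force: [0.6, -0.1, 1.5]
grip_width: 0.61
finger_force: 10.0
```

Request:
carry_out(
  plan=[
    [[0,0,10,0,-1],[0,0,22,0,-1],[0,0,35,0,-1],[0,0,50,0,-1],[0,0,65,0,-1],[0,0,80,0,-1],[0,0,95,0,-1],[0,0,95,0,-1],[0,0,95,0,-1],[0,0,95,0,-1]],
  ],
)

```text
clock: 42.9
tool_pos: [0.5801, -0.3477, 0.1553]
ee_rot: [0.012, 0.567, 0.824, -0.011]
wrist_force: [-0.3, 0.2, -4.5]
grip_width: 0.607
finger_force: 10.0
```

```bash
cat > tilt.py <<'E'
from h import *
s,Rm=state(); t=np.array(s["tool_pos"]); print("tcp",np.round(t*1000,1),"yaw",round(np.degrees(np.arctan2(Rm[1,0],Rm[0,0])),1),"grip",round(s["grip_width"],3),s["finger_force"],np.round(s["wrist_force"],1))
for n in ["wrist","scene","side"]:
    im,d,C=shot(n); P=cloud(d,C)
    hsv=cv2.cvtColor(im,cv2.COLOR_RGB2HSV); H,S,V=[hsv[...,i].astype(int) for i in range(3)]
    reg=(np.hypot(P[...,0]-t[0],P[...,1]-t[1])<.075)&(P[...,2]>.04)&(P[...,2]<t[2]+.05)
    red=reg&((H<8)|(H>172))&(S>120)
    for b in blobs(red,15): print(n,"red",b.sum(),np.round(P[b].mean(0)*1000),np.round(P[b].min(0)*1000),np.round(P[b].max(0)*1000))
    wh=reg&(S<60)&(V>100)
    for b in blobs(wh,40):
        p=P[b]*1000; c=p.mean(0); u,sv,vt=np.linalg.svd(p-c,full_matrices=False); nn=vt[2]*np.sign(vt[2]@(C[1]*1000-c)); print(n,"white",b.sum(),np.round(c),"normal",np.round(nn,2),"sd",np.round(sv/np.sqrt(len(p)),1))
E
python3 tilt.py
```

```text
tcp [ 580.1 -347.7  155.3] yaw 110.9 grip 0.607 10.0010434538126 [-0.3  0.2 -4.5]
wrist red 2895 [ 561. -301.  127.] [ 540. -322.  108.] [ 590. -290.  137.]
wrist red 7993 [ 575. -336.  163.] [ 551. -411.   92.] [ 608. -321.  174.]
wrist white 7036 [ 567. -317.  145.] normal [-0.28  0.65  0.7 ] sd [13.8  8.5  5.1]
wrist white 992 [ 581. -351.  163.] normal [ 0.26 -0.66  0.7 ] sd [10.2  6.3  0.2]
scene red 41 [ 580. -331.  165.] [ 570. -340.  154.] [ 591. -323.  173.]
scene red 40 [ 587. -369.  141.] [ 554. -376.  132.] [ 609. -357.  156.]
scene white 82 [ 584. -365.  148.] normal [ 0.23 -0.77  0.6 ] sd [8.6 5.1 1.7]
scene white 219 [ 566. -401.   81.] normal [-0.02 -0.01  1.  ] sd [14.5 11.   2.6]
side red 192 [ 589. -358.  149.] [ 555. -377.  123.] [ 614. -340.  176.]
side red 36 [ 592. -310.  106.] [ 587. -325.   94.] [ 597. -297.  121.]
side white 282 [ 585. -358.  154.] normal [ 0.25 -0.67  0.7 ] sd [10.5 10.1  2.2]
side white 175 [ 569. -402.   81.] normal [ 0.01 -0.    1.  ] sd [13.5 11.3  2.5]
```

Request:
carry_out(
  plan=[
    [[-15,35,0,0,-1],[-35,70,0,0,-1],[-60,100,0,0,-1],[-80,120,0,0,-1],[-80,120,-30,0,-1],[-80,120,-60,0,-1],[-80,120,-71,0,-1],[-80,120,-71,0,-1]],
  ],
)

```text
clock: 43.72
tool_pos: [0.4989, -0.2275, 0.0821]
ee_rot: [0.01, 0.567, 0.824, -0.012]
wrist_force: [-1.1, -1.3, -3.1]
grip_width: 0.609
finger_force: 10.0
```

Request:
carry_out(
  plan=[
    [[0,0,0,0,-1],[0,0,4,0,-1],[0,0,0,0,-1],[0,0,4,0,-1],[0,0,0,0,-1],[0,0,0,0,-1]],
  ],
  force=6,
)

```text
clock: 44.22
tool_pos: [0.5008, -0.2279, 0.085]
ee_rot: [0.013, 0.567, 0.823, -0.01]
wrist_force: [-0.9, -0.7, -4.5]
grip_width: 0.609
finger_force: 6.0
```

```bash
python3 tilt.py | grep -E "tcp|white"
```

```text
tcp [ 500.8 -227.9   85. ] yaw 110.9 grip 0.609 6.000001521315426 [-0.9 -0.7 -4.5]
wrist white 120 [ 434. -209.   47.] normal [ 0.93 -0.06  0.36] sd [6.7 1.  0.9]
wrist white 3763 [ 490. -201.   60.] normal [-0.33  0.86  0.38] sd [13.5  8.5  4.1]
wrist white 3244 [ 500. -228.   89.] normal [ 0.13 -0.34  0.93] sd [10.5  6.7  0.4]
scene white 99 [ 505. -242.   83.] normal [ 0.08 -0.34  0.94] sd [9.2 5.7 2.2]
side white 202 [ 504. -236.   86.] normal [ 0.09 -0.32  0.94] sd [10.4 10.   2.4]
side white 70 [ 521. -232.   48.] normal [ 0.61 -0.31 -0.73] sd [13.8  5.6  3.5]
```

Request:
carry_out(
  plan=[
    [[0,0,-5,0,-1],[0,0,-9,0,-1],[0,0,-12,0,-1],[0,0,-15,0,-1],[0,0,-18,0,-1],[0,0,-20,0,-1],[0,0,-20,0,-1]],
  ],
  force=4,
)

```text
clock: 44.95
tool_pos: [0.5005, -0.227, 0.0645]
ee_rot: [0.012, 0.567, 0.824, -0.01]
wrist_force: [-2.3, 2.3, 1.7]
grip_width: 0.612
finger_force: 4.0
```

```bash
python3 tilt.py | grep -E "tcp|white"
```

```text
tcp [ 500.5 -227.    64.5] yaw 110.9 grip 0.612 4.000067578162998 [-2.3  2.3  1.7]
wrist white 159 [ 433. -209.   47.] normal [ 0.78 -0.06  0.62] sd [7.3 1.1 1. ]
wrist white 710 [ 489. -200.   46.] normal [-0.1   0.26  0.96] sd [13.   3.8  2.8]
wrist white 6456 [ 497. -218.   74.] normal [ 0.01 -0.03  1.  ] sd [10.7  8.2  0.5]
side white 120 [ 499. -228.   73.] normal [-0.02  0.01  1.  ] sd [10.9  7.9  1.9]
```

Request:
carry_out(
  plan=[
    [[0,0,0,0,0.4],[0,0,0,0,0.7],[0,0,0,0,1],[0,0,0,0,1],[0,0,30,0,1],[0,0,60,0,1],[0,0,60,0,1],[0,0,60,0,1]],
  ],
  force=40,
)

```text
clock: 45.77
tool_pos: [0.5018, -0.2282, 0.1261]
ee_rot: [0.014, 0.567, 0.823, -0.01]
wrist_force: [0.5, 0.6, 0.1]
grip_width: 1.001
finger_force: 0.0
```

```bash
python3 -c "
from tin import *
tin()"
```

```text
tcp [ 501.8 -228.2  126.1] yaw 110.9 grip 1.0 j [ 0.73  0.87 -0.7   1.9   0.92  0.71 -0.18]
top fit [ 441.5 -142.9] r 26.4 enc [array([ 441.5, -142.9]), np.float64(26.7)] n 10775 v 7 131
top fit [ 408.  -207.3] r 26.5 enc [array([ 408.1, -207.1]), np.float64(27.1)] n 8310 v 122 224
top fit [ 497.  -219.6] r 26.6 enc [array([ 496.8, -219.7]), np.float64(27.1)] n 6754 v 206 297
```

Request:
carry_out(
  plan=[
    [[-5,8.5,0,0,1],[-5,8.5,-35,0,1],[-5,8.5,-68,0,1],[-5,8.5,-68,0,1],[-5,8.5,-68,0,1],[-5,8.5,-68,0,-1],[-5,8.5,-68,0,-1],[-5,8.5,-68,0,-1],[-5,8.5,-68,0,-1],[-5,8.5,-68,0,-1],[-5,8.5,-68,0,-1],[-5,8.5,-68,0,-1]],
  ],
  force=45,
)

```text
clock: 46.82
tool_pos: [0.4965, -0.2192, 0.0575]
ee_rot: [0.013, 0.567, 0.823, -0.01]
wrist_force: [0.6, -0.0, 5.5]
grip_width: 0.601
finger_force: 45.0
```

Request:
carry_out(
  plan=[
    [[0,0,35,0,-1],[0,0,75,0.1,-1],[15,-30,100,0.2,-1],[35,-60,100,0.32,-1],[55,-85,100,0.32,-1],[69,-108,100,0.32,-1],[69,-108,100,0.32,-1],[69,-108,100,0.32,-1],[69,-108,100,0.32,-1],[69,-108,100,0.32,-1]],
  ],
)

```text
clock: 47.65
tool_pos: [0.5638, -0.3255, 0.1562]
ee_rot: [0.013, 0.428, 0.904, -0.008]
wrist_force: [-0.7, 0.4, -3.4]
grip_width: 0.606
finger_force: 45.0
```

```bash
cat > crate.py <<'E'
from h import *
s,Rm=state(); print("tcp",np.round(np.array(s["tool_pos"])*1000,1),"yaw",round(np.degrees(np.arctan2(Rm[1,0],Rm[0,0])),1),"grip",round(s["grip_width"],3),s["finger_force"],np.round(s["wrist_force"],1))
im,d,C=shot("wrist","wc"); P=cloud(d,C); X,Y,Z=P[...,0]*1000,P[...,1]*1000,P[...,2]
hsv=cv2.cvtColor(im,cv2.COLOR_RGB2HSV); H,S=hsv[...,0],hsv[...,1]
th=np.radians(-5.7); c0=np.array([522,-355]); ex=np.array([np.cos(th),np.sin(th)]); ey=np.array([-ex[1],ex[0]])
v,u=np.mgrid[:480,:640]; w=plane(np.c_[u.ravel(),v.ravel()],.035,C)[:,:2].reshape(480,640,2)*1000-c0
a,b=w@ex,w@ey; m=(abs(Z-.034)<.005)&(abs(a)<100)&(abs(b)<100)&(v<330)
for nm,q,o in (("x-",a,b),("y+",b,a),("x+",a,b),("y-",b,a)):
    sg=1 if "+" in nm else -1; e=[]
    for t in range(-70,75,10):
        k=m&(abs(o-t)<3)&(abs(sg*q-80)<15)
        if k.sum()>8: e.append((t,round(np.percentile(sg*q[k],97),1)))
    print(nm,e)
E
python3 crate.py; python3 tilt.py | grep -E "white"
```

```text
tcp [ 563.8 -325.5  156.2] yaw 129.4 grip 0.606 44.999420922249556 [-0.7  0.4 -3.4]
x- [(-70, np.float64(81.3)), (-60, np.float64(81.3)), (-50, np.float64(81.3)), (-40, np.float64(81.4)), (-30, np.float64(81.5)), (-20, np.float64(81.5)), (-10, np.float64(81.5)), (0, np.float64(81.3)), (10, np.float64(81.6)), (20, np.float64(81.6)), (30, np.float64(81.7)), (40, np.float64(81.6)), (50, np.float64(81.7)), (60, np.float64(81.8)), (70, np.float64(81.8))]
y+ [(-70, np.float64(78.5)), (-60, np.float64(78.7)), (-50, np.float64(78.9)), (-40, np.float64(78.7)), (-30, np.float64(78.9)), (-20, np.float64(78.6)), (-10, np.float64(78.8)), (0, np.float64(78.9)), (10, np.float64(78.7)), (20, np.float64(78.9)), (30, np.float64(79.1)), (40, np.float64(79.2)), (50, np.float64(78.9)), (60, np.float64(79.1)), (70, np.float64(79.0))]
x+ [(50, np.float64(83.6)), (60, np.float64(83.6)), (70, np.float64(83.7))]
y- [(-70, np.float64(86.9)), (-60, np.float64(86.7)), (-50, np.float64(86.7)), (-40, np.float64(86.7)), (-30, np.float64(86.7)), (-20, np.float64(86.7)), (-10, np.float64(86.7)), (0, np.float64(84.2)), (10, np.float64(86.6)), (20, np.float64(86.7))]
wrist white 1884 [ 549. -309.  135.] normal [-0.69  0.73 -0.01] sd [12.9  9.   4.2]
wrist white 4163 [ 558. -320.  172.] normal [ 0.01 -0.    1.  ] sd [10.1  5.3  0.5]
wrist white 553 [ 575. -340.  172.] normal [ 0.07 -0.09  0.99] sd [6.3 1.5 0.5]
scene white 65 [ 573. -337.  171.] normal [-0.08  0.02  1.  ] sd [8.6 3.5 1.8]
scene white 51 [ 584. -346.  134.] normal [ 0.67 -0.74 -0.01] sd [8.5 7.8 1.6]
scene white 109 [ 564. -391.   81.] normal [0.02 0.18 0.98] sd [11.5  4.9  2.7]
side white 202 [ 566. -328.  172.] normal [-0.04  0.01  1.  ] sd [10.6 10.2  1.6]
side white 239 [ 584. -341.  132.] normal [ 0.79 -0.6  -0.08] sd [14.1  8.5  4.7]
side white 78 [ 567. -390.   80.] normal [0.05 0.22 0.97] sd [10.8  4.3  2.1]
```

Request:
carry_out(
  plan=[
    [[2.5,2.5,0,0,-1],[2.5,2.5,-35,0,-1],[2.5,2.5,-70,0,-1],[2.5,2.5,-85,0,-1],[2.5,2.5,-92,0,-1],[2.5,2.5,-92,0,-1],[2.5,2.5,-92,0,-1]],
  ],
)

```text
clock: 48.43
tool_pos: [0.5682, -0.3244, 0.0658]
ee_rot: [0.015, 0.429, 0.903, -0.008]
wrist_force: [0.5, 0.1, -2.9]
grip_width: 0.601
finger_force: 45.0
```

Request:
carry_out(
  plan=[
    [[-1,1,-3,0,-1],[-1,1,-4,0,-1],[-1,1,-4,0,-1],[-1,1,-4,0,0.5],[-1,1,-4,0,0.5],[-1,1,-4,0,0.5],[-1,1,0,0,0.5],[-1,1,30,0,0.5],[-1,1,70,0,0.5],[-1,1,90,0,0.5],[-1,1,90,0,0.5]],
  ],
)

```text
clock: 49.35
tool_pos: [0.5694, -0.3238, 0.1604]
ee_rot: [0.018, 0.429, 0.903, -0.008]
wrist_force: [0.6, 1.3, 0.5]
grip_width: 0.748
finger_force: 0.0
```

```bash
python3 tilt.py | grep -E "tcp|white"
```

```text
tcp [ 569.4 -323.8  160.4] yaw 129.2 grip 0.748 0.0 [0.6 1.3 0.5]
wrist white 218 [ 553. -306.   47.] normal [-0.63  0.78  0.03] sd [12.   4.   2.8]
wrist white 2966 [ 567. -325.   78.] normal [-0. -0.  1.] sd [10.3 10.2  0.6]
wrist white 696 [ 569. -388.   83.] normal [ 0.48  0.8  -0.37] sd [13.6  6.2  3.6]
scene white 198 [ 569. -326.   77.] normal [-0.03 -0.02  1.  ] sd [10.   9.8  2.1]
scene white 97 [ 565. -390.   81.] normal [0.02 0.4  0.92] sd [10.8  4.6  3.2]
side white 196 [ 570. -326.   78.] normal [-0.04  0.03  1.  ] sd [10.5 10.3  1.9]
side white 73 [ 567. -390.   80.] normal [-0.03  0.04  1.  ] sd [10.9  3.8  1.9]
side white 97 [ 588. -338.   47.] normal [ 0.1  -0.06  0.99] sd [14.7  5.4  3.6]
```

Request:
carry_out(
  plan=[
    [[-20,20,0,-0.12,0.9],[-40,50,0,-0.24,0.9],[-60,80,0,-0.36,0.9],[-80,110,0,-0.48,0.9],[-100,140,0,-0.6,0.9],[-120,165,0,-0.72,0.9],[-127,181,0,-0.84,0.9],[-127,181,-20,-0.96,0.9],[-127,181,-30,-1.08,0.9],[-127,181,-35,-1.16,0.9],[-127,181,-35,-1.16,0.9],[-127,181,-35,-1.16,0.9]],
  ],
)

```text
clock: 50.5
tool_pos: [0.4383, -0.1426, 0.1189]
ee_rot: [0.006, 0.853, 0.522, -0.016]
wrist_force: [-0.2, -0.4, -0.3]
grip_width: 0.956
finger_force: 0.0
```

```bash
python3 -c "
from tin import *
tin()"
```

```text
tcp [ 438.3 -142.6  118.9] yaw 62.9 grip 0.96 j [ 0.44  0.77 -0.4   2.15  0.84  0.41 -1.12]
top fit [ 441.6 -141.6] r 26.7 enc [array([ 441.5, -141.5]), np.float64(27.2)] n 7008 v 223 314
top fit [ 405.9 -210.3] r 23.8 enc [array([ 407.4, -207.6]), np.float64(26.4)] n 2637 v 379 417
top fit [ 312.7 -185.8] r 8.1 enc [array([ 313.4, -185.7]), np.float64(9.6)] n 333 v 401 424
```

Request:
carry_out(
  plan=[
    [[3,1,-30,0,0.9],[3,1,-61,0,0.9],[3,1,-61,0,0.9],[3,1,-61,0,0.9],[3,1,-61,0,-1],[3,1,-61,0,-1],[3,1,-61,0,-1],[3,1,-61,0,-1],[3,1,-61,0,-1],[3,1,-61,0,-1],[3,1,-61,0,-1],[3,1,-61,0,-1]],
  ],
  force=45,
)

```text
clock: 51.55
tool_pos: [0.4423, -0.1418, 0.0596]
ee_rot: [0.007, 0.854, 0.521, -0.014]
wrist_force: [-1.1, -0.4, 7.2]
grip_width: 0.598
finger_force: 45.0
```

Request:
carry_out(
  plan=[
    [[0,0,35,0,-1],[0,0,75,0,-1],[10,-30,100,-0.1,-1],[20,-60,100,-0.2,-1],[30,-95,100,-0.3,-1],[38,-130,100,-0.4,-1],[45,-160,100,-0.4,-1],[45,-174,100,-0.4,-1],[45,-174,100,-0.4,-1],[45,-174,100,-0.4,-1],[45,-174,100,-0.4,-1],[45,-174,100,-0.4,-1]],
  ],
)

```text
clock: 52.55
tool_pos: [0.4871, -0.3137, 0.1587]
ee_rot: [0.003, 0.94, 0.342, -0.016]
wrist_force: [0.1, 1.1, -3.9]
grip_width: 0.606
finger_force: 45.0
```

```bash
python3 tilt.py | grep -E "tcp|white"; python3 -c "
from h import *
s,_=state();print(s['tool_pos'],s['joints'],s['ee_rot'])"
```

```text
tcp [ 487.1 -313.7  158.7] yaw 40.0 grip 0.606 44.99919310212135 [ 0.1  1.1 -3.9]
wrist white 107 [ 551. -306.   49.] normal [-0.68  0.74  0.02] sd [7.7 3.9 1. ]
wrist white 1065 [ 555. -323.   78.] normal [ 0. -0.  1.] sd [8.7 3.6 0.6]
wrist white 1784 [ 504. -299.  135.] normal [0.74 0.66 0.09] sd [12.8  8.5  3.6]
wrist white 4467 [ 493. -309.  172.] normal [-0. -0.  1.] sd [10.3  5.7  0.5]
wrist white 279 [ 472. -327.  172.] normal [-0.19 -0.16  0.97] sd [5.1 1.  0.4]
scene white 46 [ 556. -324.   77.] normal [0.18 0.01 0.98] sd [7.8 2.9 2. ]
side white 159 [ 510. -323.  129.] normal [ 0.9  -0.39 -0.18] sd [13.2  7.3  4.3]
side white 46 [ 556. -324.   77.] normal [-0.11  0.04  0.99] sd [8.4 2.9 2. ]
[ 0.48735293 -0.31444629  0.15886735] [ 0.76231865  0.80663698 -0.49807875  1.77062625  0.58272875  0.73693759
 -0.93182286] [ 0.00362058  0.93967334  0.34169324 -0.01570485]
```

Request:
carry_out(
  plan=[
    [[-1,-1,-35,0,-1],[-1,-1,-70,0,-1],[-1,-1,-85,0,-1],[-1,-1,-92,0,-1],[-1,-1,-95,0,-1],[-1,-1,-95,0,-1],[-1,-1,-95,0,0.5],[-1,-1,-95,0,0.5],[-1,-1,-95,0,0.5],[-1,-1,-60,0,0.5],[-1,-1,-20,0,0.5],[-1,-1,0,0,0.5]],
  ],
)

```text
clock: 53.7
tool_pos: [0.4882, -0.3171, 0.1626]
ee_rot: [0.006, 0.94, 0.341, -0.014]
wrist_force: [0.9, -0.6, -0.5]
grip_width: 0.751
finger_force: 0.0
```

```bash
python3 tilt.py | grep -E "tcp|white"
```

```text
tcp [ 488.2 -317.1  162.6] yaw 39.8 grip 0.751 0.0 [ 0.9 -0.6 -0.5]
wrist white 111 [ 550. -306.   50.] normal [-0.68  0.73  0.04] sd [7.6 3.7 1. ]
wrist white 1162 [ 556. -324.   78.] normal [-0. -0.  1.] sd [9.  3.9 0.6]
wrist white 244 [ 505. -302.   48.] normal [0.77 0.63 0.14] sd [12.2  4.1  2.9]
wrist white 2891 [ 486. -317.   78.] normal [-0.  0.  1.] sd [10.3 10.2  0.6]
scene white 115 [ 492. -315.   78.] normal [-0.02  0.03  1.  ] sd [10.8  6.3  2.1]
scene white 55 [ 557. -324.   78.] normal [-0.23 -0.03  0.97] sd [8.3 3.6 2.4]
side white 173 [ 487. -318.   78.] normal [-0.04  0.    1.  ] sd [10.5 10.   1.9]
side white 75 [ 505. -332.   47.] normal [-0.09  0.02  1.  ] sd [14.4  5.2  3.5]
side white 52 [ 556. -324.   77.] normal [-0.13  0.    0.99] sd [8.8 3.7 1.5]
```

Request:
carry_out(
  plan=[
    [[-20,30,0,0,0.9],[-45,60,0,0,0.9],[-65,90,0,0,0.9],[-80,110,-20,0,0.9],[-80,110,-40,0,0.9],[-80,110,-40,0,0.9],[-80,110,-40,0,0.9]],
  ],
)

```text
clock: 54.43
tool_pos: [0.4057, -0.2066, 0.1178]
ee_rot: [0.003, 0.94, 0.341, -0.017]
wrist_force: [0.3, 0.8, 0.5]
grip_width: 0.954
finger_force: 0.0
```

```bash
python3 -c "
from tin import *
tin()"
```

```text
tcp [ 405.7 -206.6  117.8] yaw 39.9 grip 0.95 j [ 0.55  0.76 -0.32  2.16  0.75  0.36 -1.28]
top fit [ 408.3 -207.3] r 26.7 enc [array([ 408.3, -207.1]), np.float64(27.2)] n 7045 v 224 317
top fit [ 487.1 -304.6] r 19.8 enc [array([ 487.8, -304.7]), np.float64(21.2)] n 2561 v 243 299
top fit [ 289.8 -196.4] r 15.9 enc [array([ 289.1, -195.4]), np.float64(21.4)] n 1155 v 379 417
```

Request:
carry_out(
  plan=[
    [[2,-1,-30,0,0.9],[2,-1,-60,0,0.9],[2,-1,-60,0,0.9],[2,-1,-60,0,0.9],[2,-1,-60,0,-1],[2,-1,-60,0,-1],[2,-1,-60,0,-1],[2,-1,-60,0,-1],[2,-1,-60,0,-1],[2,-1,-60,0,-1],[2,-1,-60,0,-1],[2,-1,-60,0,-1]],
  ],
  force=45,
)

```text
clock: 55.48
tool_pos: [0.4084, -0.2078, 0.0596]
ee_rot: [0.004, 0.94, 0.341, -0.015]
wrist_force: [0.0, 0.6, 7.7]
grip_width: 0.606
finger_force: 45.0
```

Request:
carry_out(
  plan=[
    [[0,0,35,0,-1],[0,0,75,0,-1],[5,-30,100,0,-1],[15,-65,100,0,-1],[25,-100,100,0,-1],[40,-135,100,0,-1],[60,-170,100,0,-1],[71,-187,100,0,-1],[71,-187,100,0,-1],[71,-187,100,0,-1],[71,-187,100,0,-1]],
  ],
)

```text
clock: 56.4
tool_pos: [0.4782, -0.3932, 0.1582]
ee_rot: [0.003, 0.94, 0.341, -0.016]
wrist_force: [0.0, 0.2, -3.1]
grip_width: 0.602
finger_force: 45.0
```

```bash
python3 tilt.py | grep -E "tcp|white"
```

```text
tcp [ 478.2 -393.2  158.2] yaw 39.9 grip 0.602 44.99965136870742 [ 0.   0.2 -3.1]
wrist white 92 [ 504. -336.   51.] normal [ 0.67 -0.74  0.01] sd [8.2 2.5 1.2]
wrist white 1579 [ 485. -327.   78.] normal [-0.  0.  1.] sd [9.6 4.8 0.7]
wrist white 1529 [ 545. -402.   81.] normal [-0.04  0.01  1.  ] sd [10.4  4.2  0.9]
wrist white 1735 [ 496. -379.  135.] normal [0.77 0.63 0.05] sd [12.3  8.5  3.2]
wrist white 4572 [ 484. -388.  171.] normal [-0.   -0.01  1.  ] sd [10.3  5.8  0.6]
wrist white 236 [ 463. -406.  171.] normal [-0.25 -0.21  0.95] sd [4.9 0.9 0.4]
scene white 84 [ 486. -327.   78.] normal [-0.03  0.07  1.  ] sd [9.5 4.9 2.2]
scene white 64 [ 545. -403.   81.] normal [-0.13  0.04  0.99] sd [10.9  3.4  2.1]
side white 179 [ 502. -401.  130.] normal [ 0.93 -0.34 -0.15] sd [13.1  7.7  4. ]
side white 76 [ 486. -327.   78.] normal [-0.01  0.11  0.99] sd [9.8 5.  1.8]
side white 58 [ 502. -339.   47.] normal [ 0.51 -0.84 -0.18] sd [10.2  4.1  2.6]
```

Request:
carry_out(
  plan=[
    [[0,-1,-35,0,-1],[0,-1,-70,0,-1],[0,-1,-85,0,-1],[0,-1,-91,0,-1],[0,-1,-94.5,0,-1],[0,-1,-94.5,0,-1],[0,-1,-94.5,0,0.5],[0,-1,-94.5,0,0.5],[0,-1,-94.5,0,0.5],[0,-1,-60,0,0.5],[0,-1,-20,0,0.5],[0,-1,10,0,0.5]],
  ],
)

```text
clock: 57.55
tool_pos: [0.4801, -0.3958, 0.1715]
ee_rot: [0.005, 0.94, 0.341, -0.015]
wrist_force: [0.6, -0.1, 0.4]
grip_width: 0.749
finger_force: 0.0
```

Request:
carry_out(
  plan=[
    [[-20,30,30,0,0.5],[-40,60,60,0,0.5],[-60,100,80,0,0.5],[-60,140,80,0,0.5],[-60,180,80,0,0.5],[-60,220,80,0,0.5],[-60,260,80,0,0.5],[-60,260,80,0,0.5],[-60,260,80,0,0.5]],
  ],
)

```text
clock: 58.3
tool_pos: [0.42, -0.1324, 0.2498]
ee_rot: [0.004, 0.939, 0.344, -0.015]
wrist_force: [-0.1, -0.7, 0.0]
grip_width: 0.746
finger_force: 0.0
```

```bash
python3 - <<'E'
from h import *
s,_=state(); print(s["tool_pos"],s["wrist_force"])
for n in ["scene","side"]:
    im,d,C=shot(n,n+"9"); P=cloud(d,C); X,Y,Z=P[...,0],P[...,1],P[...,2]
    hsv=cv2.cvtColor(im,cv2.COLOR_RGB2HSV); S,V=hsv[...,1],hsv[...,2]
    m=(S<60)&(V>100)&(Z>.068)&(Z<.09)&(np.hypot(X-.525,Y+.36)<.12)
    for b in blobs(m,40):
        p=P[b]*1000;c=p.mean(0);vt=np.linalg.svd(p-c,full_matrices=False)[2]; print(n,b.sum(),np.round(c),np.round(vt[2],2))
    a=cv2.resize(im[150:370,150:450],(800,587),interpolation=cv2.INTER_CUBIC)
    if n=="scene": cv2.imwrite("pics/fin.png",a[:,:,::-1])
E
```

```text
[ 0.42000755 -0.13239778  0.24980236] [-0.05719299 -0.67326355  0.0072634 ]
scene 190 [ 487. -318.   78.] [-0.04  0.    1.  ]
scene 203 [ 480. -396.   78.] [ 0.04  0.03 -1.  ]
scene 204 [ 569. -326.   78.] [ 0.01  0.02 -1.  ]
scene 278 [ 564. -406.   81.] [ 0.02  0.   -1.  ]
side 179 [ 487. -318.   77.] [ 0.05 -0.03 -1.  ]
side 198 [ 480. -396.   78.] [ 0.04 -0.02 -1.  ]
side 201 [ 570. -326.   78.] [ 0.02 -0.03 -1.  ]
side 245 [ 566. -408.   80.] [-0.02 -0.    1.  ]
```

View pics/fin.png

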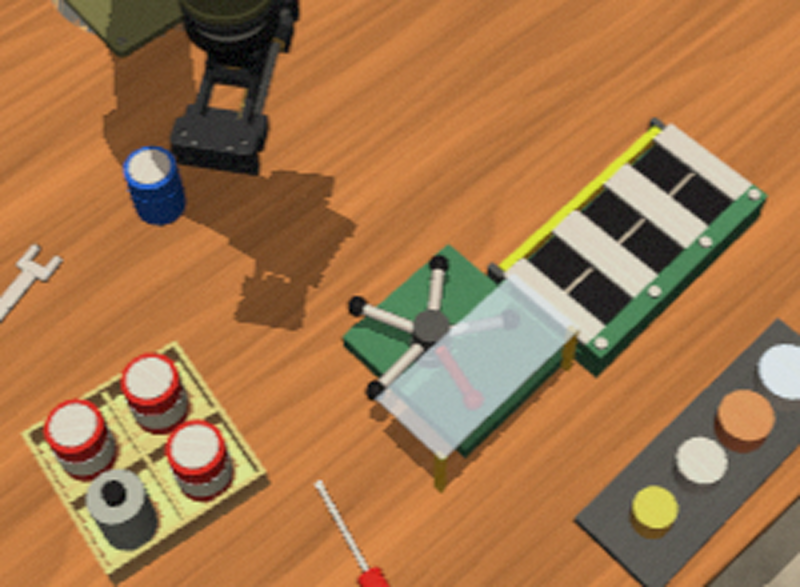

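The final view shows three upright tins and the grey can in the crate cells at (150,390), (75,435), (200,460) and (118,505). The pads are seated flush, the keeper is raised, and the red spoke at (470,390) is where it should be at the stop. Handing in.

```bash
python3 -c "
from rig import ctrl
print(ctrl.sign_off())"
```

```text
the job is handed in; nothing more can be done
None
```

I handed the job in: by the final camera views all three pads are home and flush, the star wheel is at its stop (about 3.39 rad) with the keeper up, and the three red tins stand upright in their own crate cells beside the grey can; one tin tipped over at the crate and was set upright again, and the sign-off returned no verdict.

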